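# Pack a kit box heaviest part lowest

## Robot

A 7-joint arm with a two-finger parallel gripper is mounted at the origin on the work surface. World frame = base frame: x ahead of the robot, y to its left, z up, the work surface at z = 0. Lengths are in m, angles in rad, forces in N, time in s.
With the tool pointing down it reaches from about 0.35 to 0.9 m from the base axis. Payload 8.1 kg.
Tool frame: the origin (TCP) lies midway between the tips of the shut fingers; the grasp point (between the pads) lies 19 mm behind it; y points along the fingers, x is the direction in which the jaws open and shut, and the axes are right-handed (so a half turn about y gives the same grasp; the last joint's range is limited). The gripper opens to 85 mm and grips with 20 to 120 N. Pads are 22 mm wide; open, the fingers measure 114 mm over their backs; the gripper's body (76 mm by 85 mm) begins 54 mm behind the grasp point. The pads swing forward as they close: fully open they stand 13 mm farther back than shut.
Start: joints at [-1.426, 0.434, 0.025, 1.573, -0.012, 1.134, -0.075], TCP at [0.153, 0.606, 0.231] pointing down, gripper open.
Joint ranges: [-2.62, 2.62], [-0.44, 2.09], [-1.27, 1.32], [0.08, 2.57], [-1.32, 4.46], [0.12, 2], [-2.74, 2.74]. Speed limits (rad/s): [2.22, 2.22, 3.01, 3.01, 3.14, 3.14, 3.14].

## Interface

Orientations are given as a unit quaternion [w, x, y, z].
In Python, from plant import telemetry, vision, ticket, nets gives the robot as it stands.
- The arm moves only by the tool drive_tool, never from a script. Its arguments are lists of equal length, an entry for each row: "slide": the shift along the tool's x, y, z in cm, a list of three; "twist": the turn, a rotation vector about the tool's x, y, z in rad, a list of three; "hand": the opening, from -1 (shut) to 1 (fully open). A call has 1 to 10 rows; each row is the pose to reach, as a shift and turn from the pose commanded when the call began, along the tool's axes at that moment; what a row does not reach only later rows make up. A row lasts 1/12 s, in which the tool goes at most 41.7 mm and 7.16 degrees, less where a joint would pass 70% of its speed; a pose out of reach is approached as far as the arm can. A call with a gripper value outside its range is refused whole. The fingers move at their own pace and stop on an object; "force" is the grip in N (left out, the last holds). Time passes only in rows, so rows that repeat a pose let the fingers close. It gives the time, the measured TCP pose, the force and the opening at its end, in the units of the state.
- telemetry.observe(): the state, without advancing time (a new reading comes with each control period).
- vision.snapshot(name): name is "scene" or "side" or "wrist"; returns the picture (384x512x3 uint8, red, green, blue); there is no depth.
- vision.calibration(name): a dict with "vfov" (degrees; the focal length in pixels is half the picture's height over the tangent of half this angle, whatever the lens; pixels are square), "cx", "cy" (the principal point, pixels), "rvec" (rotation vector, rad) and "tvec" (3), from world to camera coordinates, as OpenCV has them. Camera axes: x right, y down, z forward; pixel columns grow to the right and rows downward; lengths in m; the calibration is good to about 2 mm. A picture is of the moment at which its call begins: read the wrist's pose just before it. calibration takes no time and is no camera call; for the wrist camera it gives the pose at the moment of the call.
- ticket.sign_off(): hands the job in, once; it reports no verdict.
Trained networks look in the newest picture that a camera, given by its name, has taken for a name from the list of things; names that differ only in an ending like _2 or _b are one class to them, and where a whole thing is asked for, a point or a joint stands for the part that bears it (a point fixed in the world has none). Each returns a list of dicts, best first, with "score" (0 to 1); they miss things now and then, are a little off and sometimes report something else, mostly with a low value. They report only what shows in the picture. A call takes as long as a camera call. They do not tell look-alikes from the thing itself.
- nets.trace(name, camera): "mask" (384x512 bool, what is visible of it).
- nets.spot_point(name, camera): "at" ([x, y, z] in m, in world coordinates, good to about 4 mm: a listed point, or the origin of a listed thing).
The state is a dict: "t": time; "q": joint angles; "qd": joint speeds; "effort": joint torques, N m; "eef_pos": TCP position; "eef_rot": TCP orientation; "wrist_force": force on the tool from outside, world axes, zero at the start; "ft_torque": the same for the moment, N m; "grip_width": opening from 0.0 (shut) to 1.0 (fully open).
Only numpy, scipy, OpenCV 4.12 (cv2) and the standard library are available. Lean on these libraries where they do the work, as an engineer would, in place of code of your own. Each camera call takes 0.05 s, during which the arm holds its last target.

## Task

Pack the three kit parts in the yellow box as one centred stack, heaviest lowest and lightest on top: the black-and-copper power transformer from the open drawer flat on the box floor in the middle, then the black ferrite toroid flat on it, then the gold edge connector lying level across the toroid. Lift the transformer out across its shorter width, set it flat on the bare shelf, let go and take it again by its two ends, because the box leaves finger room only there. Lower every part gently into place, never drop it, and leave the other things on the shelf where they are.

Things in the scene. Friction and masses are not known exactly. Their poses are not given: they have to be found in the camera images.
- transformer: Power transformer, a solid black block with a copper band round its middle, 62 (its x) x 50 (its y) x 24 (its z) mm, about 380 g, the heaviest part. Origin: centre of its underside. It starts flat in the pulled-out top drawer, its ends (x) 5 mm or less from the drawer's side walls and at least 28 mm of free floor beside each of its y faces, so there it can be gripped only across its 50 mm.
- toroid: Black ferrite toroid (ring) lying flat on the shelf, outer diameter 50, hole 28, height 18 mm, about 115 g. Origin: centre of its underside, z up along its axis. It and the connector swap places between episodes: one near the robot, one farther off.
- connector: Gold-finish edge connector, a straight bar 54 (its x) x 16 (its y) x 16 (its z) mm, about 30 g, the lightest part, lying on the shelf. Origin: centre of its underside. Between it and the toroid the shelf is always bare: a patch about 100 (x) by 130 (y) mm, straight ahead of the robot at x = 0.575, y = 0.
- kitbox: Yellow open-topped kit box, fixed to the shelf, outside 140 (its x) x 70 (its y) x 47 (its z) mm, walls and floor 5 mm, so inside 130 x 60 and 42 deep. Origin: centre of its underside. The transformer and toroid together just reach the rim; the connector ends up above it.
- kitbox_in (a point): Centre of the box's inner floor (5 mm above the shelf), axes as the box's: x along the long inside (130 mm), y across (60 mm), z up.
- cab: Grey drawer unit with blue drawers, fixed; it and the box swap sides (left, right) between episodes. Origin: on the shelf, under the middle of the pulled-out part of the top drawer; x points into the unit. Housing from x = 62 to 252 mm, 90 mm wide, 115 mm high. The transformer lies in the top drawer, its x along the unit's y.
- drawer (a joint): Top drawer's slide (m): 0 = pulled halfway, more = farther out (to 0.02), -0.1 = shut. Stiff (4 N), stays put. At 0 it sticks out to x = -66 mm of the unit (its grip to -78 mm); inside width (y) 68 mm, inner floor 63 mm, side walls 100 mm and front 105 mm above the shelf. It need not be moved.
- spacer: Bystander: clear acrylic spacer block 50 x 30 x 20 mm, to the right, on the robot's side of the box or drawer. Leave alone.
- tube: Bystander: orange plastic IC tube 200 mm long along its y, 14 wide, 12 high, lying crosswise beyond the kit parts. Leave alone.
- driver: Bystander: screwdriver lying far to the right. Leave alone.
- reel: Bystander: component reel, 130 mm diameter, 14 mm high, lying flat far to the left. Leave alone.
Mind the look-alikes: they are no part of the job. Of the things like the kitbox, leave any that is pink; of the rest the larger one is meant. Leave any pink look-alike of the toroid alone.

How it is judged:
By the outcome, as a careful person would: the job done as asked, in the order asked, and still so for the second after the job is handed in, with the robot touching nothing.
It also fails if it takes over 72 s, if anything falls off the work surface, if the arm or the gripper's body presses on something with over 40 N, if the wrist force passes 120 N, or if a joint passes its speed limit or range.

## Working session

There is one attempt and no reset: what is moved stays moved. The work goes in short steps, Python scripts to look and compute and a tool call to move; the robot and the scene stay as the last step left them, time stands still between calls to the robot, and variables do not carry over. Pictures are saved under pics/ and viewed, and the job is handed in when it is done.

Besides the shell and the picture viewer there is one more tool, called after ">>>" as name(argument=value, ...), one argument or row to a line, values as JSON. drive_tool: Moves the arm, as the interface text tells. Its arguments: {"type":"object","properties":{"slide":{"type":"array"},"twist":{"type":"array"},"hand":{"type":"array"},"force":{"type":"number"}},"required":["slide","twist","hand"]}

```bash
ls; mkdir -p pics
python3 - <<'E'
from plant import telemetry, vision, nets
import cv2
s=telemetry.observe();print({k:s[k] for k in s})
for n in ['scene','side','wrist']:
    im=vision.snapshot(n);cv2.imwrite(f'pics/{n}0.png',im[:,:,::-1]);print(n,vision.calibration(n))
    if n=='wrist':continue
    for o in ['transformer','toroid','connector','kitbox','kitbox_in','cab','spacer','tube']:
        try: print(n,o,[(round(d['score'],2),[round(float(v),3) for v in d['at']]) for d in nets.spot_point(o,n)])
        except Exception as e: print(o,e)
print(telemetry.observe()['t'])
E
```

```text
pics
{'t': 0.0, 'q': array([-1.42560729,  0.43524149,  0.02497655,  1.57412016, -0.01161689,
        1.13398677, -0.07505979]), 'qd': array([-0.00084276, -0.00074086,  0.00079379, -0.00128193,  0.00023395,
        0.00178021, -0.00052099]), 'effort': array([ 1.24296039e-03, -6.70461202e+01,  1.02557223e+00, -3.16221857e+01,
        1.56664738e-02,  1.21494351e-02, -2.42583792e-05]), 'eef_pos': array([0.15321442, 0.60539791, 0.23050558]), 'eef_rot': array([-0.55757933,  0.55835048,  0.43394816, -0.43478619]), 'wrist_force': array([0.24502014, 0.40722923, 0.21440323]), 'ft_torque': array([-0.02382055,  0.04624549,  0.04554473]), 'grip_width': 0.9967307238864436}
scene {'vfov': 49.63147008131229, 'cx': 245.39016487524844, 'cy': 192.09077778953886, 'rvec': array([ 2.53655764,  0.64546545, -0.19433346]), 'tvec': array([-0.49874147, -0.19594593,  1.61417685])}
scene transformer [(0.71, [0.575, 0.272, 0.06])]
scene toroid [(0.57, [0.457, 0.008, 0.0]), (0.56, [0.36, 0.012, 0.002])]
scene connector [(0.73, [0.351, 0.448, 0.001]), (0.41, [0.673, 0.017, 0.002])]
scene kitbox [(0.87, [0.333, -0.
[... 564 characters left out ...]
side toroid [(0.48, [0.358, 0.014, -0.001]), (0.47, [0.465, 0.007, 0.0])]
side connector [(0.42, [0.67, 0.019, 0.002])]
side kitbox [(0.9, [0.711, -0.296, -0.004]), (0.59, [0.551, -0.233, 0.001]), (0.55, [0.332, -0.204, -0.001])]
side kitbox_in [(0.89, [0.328, -0.204, 0.01]), (0.79, [0.551, -0.237, 0.005]), (0.69, [0.708, -0.305, 0.003])]
side cab [(0.57, [0.579, 0.273, -0.002])]
side spacer [(0.62, [0.425, -0.325, -0.002])]
side tube [(0.73, [0.788, -0.007, 0.0]), (0.44, [0.575, 0.272, 0.065])]
wrist {'vfov': 59.5467768623988, 'cx': 253.7135919210828, 'cy': 189.5966980966156, 'rvec': array([-2.29836163, -1.78921763, -0.25115364]), 'tvec': array([-0.62344436, -0.03570084,  0.37796727])}
0.95
```

View pics/scene0.png

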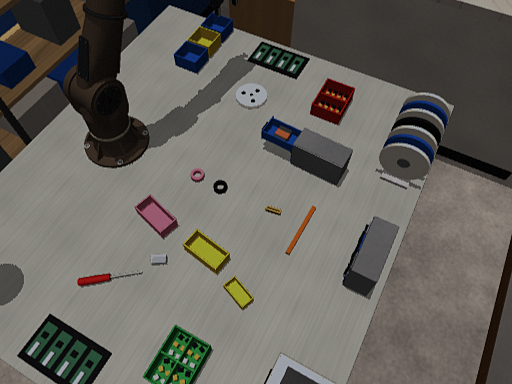

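View pics/side0.png

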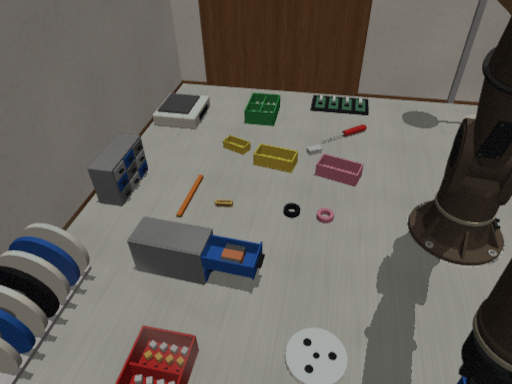

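View pics/wrist0.png

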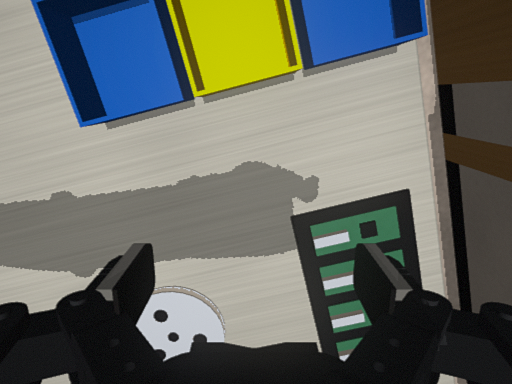

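Candidates in the scene picture:
- Boxes: pink at (156,215), larger yellow at (206,250), smaller yellow at (238,292). I choose the larger yellow one.
- Rings: pink at (197,175), black at (220,186). I choose the black one.
- Gold bar at (273,210). There is only one.
- Transformer in the blue drawer at (285,133).

Next are close crops and yaw measurements.

```bash
cat > h.py <<'E'
import numpy as np, cv2
from scipy.spatial.transform import Rotation as R
from plant import telemetry, vision, nets
def cal(n):
    c=vision.calibration(n); f=192/np.tan(np.radians(c['vfov']/2))
    K=np.array([[f,0,c['cx']],[0,f,c['cy']],[0,0,1]]); return K,cv2.Rodrigues(c['rvec'])[0],np.array(c['tvec'])
def homog(C,z):
    K,Rm,t=C; return K@np.column_stack([Rm[:,0],Rm[:,1],Rm[:,2]*z+t])
def pix2w(C,uv,z):
    H=np.linalg.inv(homog(C,z)); p=np.c_[np.atleast_2d(uv),np.ones(len(np.atleast_2d(uv)))]@H.T
    return p[:,:2]/p[:,2:]
def rect(C,im,z,cx,cy,half=0.08,ppm=4000,n=None):
    # top view: col -> -y (left is +y), row -> -x (up is +x)
    S=int(2*half*ppm); A=np.array([[0,-1/ppm,cx+half],[-1/ppm,0,cy+half],[0,0,1]])
    return cv2.warpPerspective(im,homog(C,z)@A,(S,S),flags=cv2.INTER_LINEAR|cv2.WARP_INVERSE_MAP)
def pose():
    s=telemetry.observe(); q=s['eef_rot']; r=R.from_quat([q[1],q[2],q[3],q[0]]); return s,np.array(s['eef_pos']),r
def mask_rect(C,m,z):
    cs,_=cv2.findContours(m.astype(np.uint8),cv2.RETR_EXTERNAL,cv2.CHAIN_APPROX_NONE)
    c=max(cs,key=cv2.contourArea)[:,0,:].astype(float)
    w=pix2w(C,c,z).astype(np.float32)
    (x,y),(a,b),ang=cv2.minAreaRect(w*1000)
    if a<b: a,b=b,a; ang+=90
    return (round(x,1),round(y,1)),(round(a,1),round(b,1)),round((ang+90)%180-90,1)
def to(p,yaw_x=None,down=True):
    """slide(cm), twist for target TCP p with jaws axis(tool x) at world yaw (deg), mod 180 nearest"""
    s,p0,r0=pose(); M=r0.as_matrix()
    best=None
    for k in (0,180):
        a=np.radians(yaw_x+k); x=np.array([np.cos(a),np.sin(a),0]); y=np.array([0,0,-1.]); z=np.cross(x,y)
        rr=r0.inv()*R.from_matrix(np.column_stack([x,y,z]))
        v=rr.as_rotvec()
        if best is None or np.linalg.norm(v)<np.linalg.norm(best): best=v
    d=M.T@(np.array(p)-p0)*100
    print('slide',d.round(2),'twist',best.round(3),'deg',np.degrees(np.linalg.norm(best)).round(1))
E
python3 - <<'E'
from h import *
s,p,r=pose();print(r.as_matrix().round(3))
a=cv2.imread('pics/scene0.png');b=cv2.imread('pics/side0.png')
Cs=cal('scene');Cd=cal('side')
for n,z in [('transformer',.087),('connector',.016),('kitbox',.047),('toroid',.018)]:
  for cam in ('scene','side'):
    for d in nets.trace(n,cam)[:3]:
        print(n,cam,round(d['score'],2),mask_rect(cal(cam),d['mask'],z))
def two(z,cx,cy): return np.hstack([rect(Cs,a,z,cx,cy,.075,2600),rect(Cd,b,z,cx,cy,.075,2600)])
rows=[two(.047,.552,-.235),two(.087,.576,.273)]
cv2.imwrite('pics/r1.png',cv2.resize(np.vstack(rows),(600,600)))
rows=[two(.016,.672,.018),two(.018,.46,.008)]
cv2.imwrite('pics/r2.png',cv2.resize(np.vstack(rows),(600,600)))
E
```

```text
[[ 0.245  0.    -0.969]
 [ 0.969  0.     0.245]
 [ 0.    -1.    -0.   ]]
transformer scene 0.45 ((576.2, 276.2), (56.9, 53.8), -4.6)
transformer side 0.9 ((568.4, 274.4), (54.5, 53.1), -3.1)
transformer side 0.63 ((671.7, 290.5), (350.0, 172.3), -5.1)
transformer side 0.6 ((420.6, -203.3), (40.0, 34.7), 10.2)
connector scene 0.19 ((545.7, 323.0), (152.4, 116.2), -4.2)
connector side 0.47 ((664.9, 27.8), (52.9, 31.9), 10.6)
kitbox scene 0.97 ((341.0, -211.0), (159.9, 77.0), -17.0)
kitbox scene 0.71 ((714.7, -307.6), (96.0, 52.3), -21.2)
kitbox scene 0.56 ((557.3, -238.6), (153.3, 83.2), -9.8)
kitbox side 0.94 ((546.4, -195.3), (159.4, 129.3), -9.6)
kitbox side 0.79 ((692.2, -249.5), (111.2, 83.5), -19.1)
kitbox side 0.62 ((333.9, -167.6), (147.7, 124.1), -17.2)
toroid scene 0.64 ((364.4, 7.6), (48.7, 43.2), -19.2)
toroid side 0.5 ((360.3, 26.5), (62.9, 48.7), 80.8)
toroid side 0.45 ((459.3, 22.3), (65.5, 47.4), -83.1)
toroid side 0.17 ((664.4, 30.0), (53.2, 31.8), 10.6)
```

View pics/r1.png

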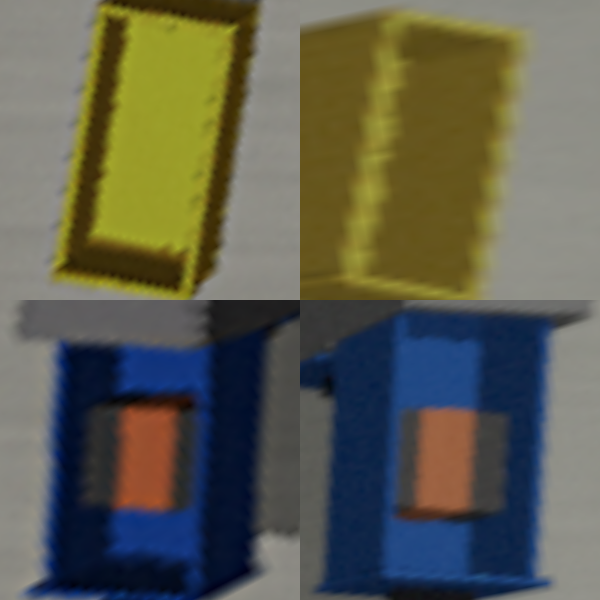

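View pics/r2.png

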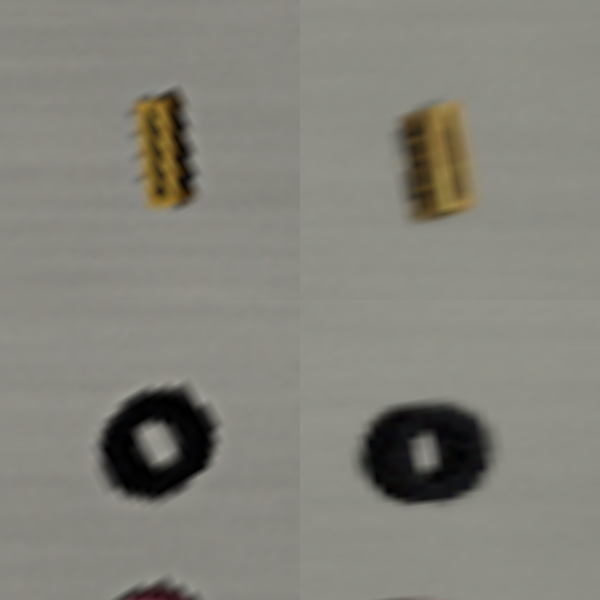

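Run:
```python
from h import *
s,p,r=pose(); K,Rm,t=cal('wrist'); c=-Rm.T@t
print('cam off in tool',r.inv().apply(c-p).round(4),'cam axis in tool',r.inv().apply(Rm[2]).round(3), 'cam x in tool',r.inv().apply(Rm[0]).round(3))
to([.576,.275,.26],-4)
```

```text
cam off in tool [-0.002  -0.1426  0.0693] cam axis in tool [ 0.001  0.962 -0.274] cam x in tool [ 1.    -0.001  0.   ]
slide [-21.71  -2.87 -49.09] twist [-0.     1.393  0.   ] deg 79.8
```

>>> drive_tool(
  slide=[
    [-21.7,-2.9,-49.1],
    [-21.7,-2.9,-49.1],
    [-21.7,-2.9,-49.1],
    [-21.7,-2.9,-49.1],
    [-21.7,-2.9,-49.1],
    [-21.7,-2.9,-49.1],
    [-21.7,-2.9,-49.1],
    [-21.7,-2.9,-49.1],
    [-21.7,-2.9,-49.1],
    [-21.7,-2.9,-49.1],
  ],
  twist=[
    [0,1.393,0],
    [0,1.393,0],
    [0,1.393,0],
    [0,1.393,0],
    [0,1.393,0],
    [0,1.393,0],
    [0,1.393,0],
    [0,1.393,0],
    [0,1.393,0],
    [0,1.393,0],
  ],
  hand=[0.6,0.6,0.6,0.6,0.6,0.6,0.6,0.6,0.6,0.6],
  force=60,
)

```text
t: 2.18
eef_pos: [0.4823, 0.3481, 0.2543]
eef_rot: [0.707, -0.706, -0.024, 0.024]
wrist_force: [1.1, 0.4, -0.3]
grip_width: 0.801
```

Run:
```python
from h import *
s,p,r=pose();print(s['t'],p,r.as_matrix()[:,0],s['grip_width'])
to([.576,.275,.26],-4)
```

```text
2.1833 [0.4823311  0.34805855 0.2542816 ] [9.97755696e-01 6.69578343e-02 4.68727706e-04] 0.8005956872724563
slide [ 8.86 -0.57 -7.92] twist [-0.001  0.137  0.   ] deg 7.8
```

>>> drive_tool(
  slide=[
    [8.5,-0.6,-7.6],
    [8.5,-0.6,-7.6],
    [8.5,-0.6,-7.6],
    [8.5,-0.6,-7.6],
    [8.5,-0.6,-7.6],
    [8.5,-0.6,-7.6],
  ],
  twist=[
    [0,0.12,0],
    [0,0.12,0],
    [0,0.12,0],
    [0,0.12,0],
    [0,0.12,0],
    [0,0.12,0],
  ],
  hand=[0.6,0.6,0.6,0.6,0.6,0.6],
)

```text
t: 2.68
eef_pos: [0.5707, 0.2806, 0.2595]
eef_rot: [0.707, -0.707, 0.017, -0.016]
wrist_force: [-0.1, 0.6, -0.9]
grip_width: 0.803
```

Run:
```python
from h import *
C=cal('wrist');im=vision.snapshot('wrist');cv2.imwrite('pics/w1.png',im[:,:,::-1])
s,p,r=pose();print(s['t'],p,r.as_matrix()[:,0])
for d in nets.trace('transformer','wrist')[:2]: print(d['score'],mask_rect(C,d['mask'],.087))
for n in('transformer','cab'):print(n,[(d['score'],d['at']) for d in nets.spot_point(n,'wrist')])
cv2.imwrite('pics/w1r.png',rect(C,im[:,:,::-1],.087,.576,.273,.075,4000))
```

```text
2.7333 [0.57019474 0.28127501 0.25951942] [ 0.99897868 -0.04517141 -0.00106742]
0.82 ((573.1, 272.0), (62.4, 50.9), 87.3)
transformer [(0.96, [0.5745, 0.2755, 0.0653])]
cab []
```

View pics/w1.png

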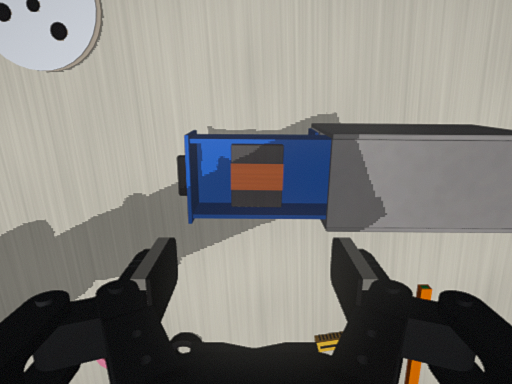

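View pics/w1r.png

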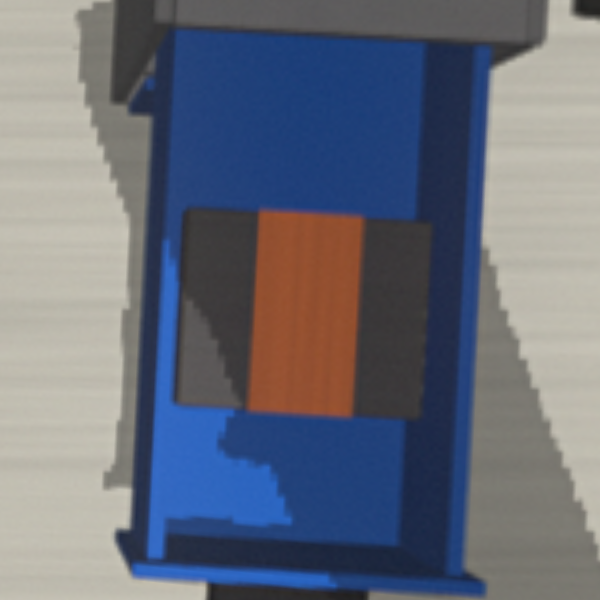

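Run:
```python
from h import *
to([.573,.272,.12],-2.7)
```

```text
slide [ 0.33 13.98 -0.93] twist [-0.001  0.003 -0.001] deg 0.2
```

>>> drive_tool(
  slide=[
    [0.3,4,-0.9],
    [0.3,8,-0.9],
    [0.3,12,-0.9],
    [0.3,14,-0.9],
    [0.3,14,-0.9],
    [0.3,14,-0.9],
  ],
  twist=[
    [0,0,0],
    [0,0,0],
    [0,0,0],
    [0,0,0],
    [0,0,0],
    [0,0,0],
  ],
  hand=[0.6,0.6,0.6,0.6,0.6,0.6],
)

```text
t: 3.38
eef_pos: [0.573, 0.2713, 0.1195]
eef_rot: [-0.707, 0.707, -0.017, 0.016]
wrist_force: [0.4, -0.6, 1.4]
grip_width: 0.801
```

Run:
```python
from h import *
to([.573,.272,.063],-2.7)
im=vision.snapshot('wrist');cv2.imwrite('pics/w2.png',im[:,:,::-1])
```

```text
slide [0.   5.65 0.08] twist [ 0.001  0.001 -0.002] deg 0.1
```

View pics/w2.png

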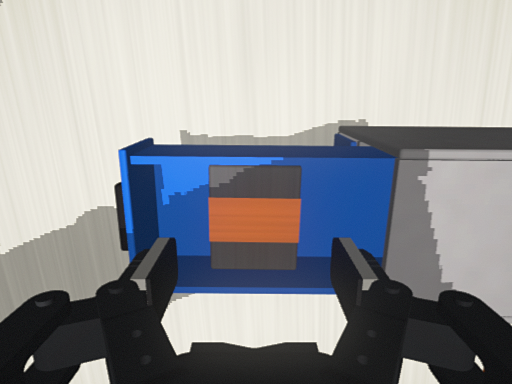

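The fingers straddle the transformer: it spans columns 208–300, the finger gap 175–333. Now descending.

>>> drive_tool(
  slide=[
    [0,2,0.05],
    [0,4,0.05],
    [0,5.2,0.05],
    [0,5.6,0.05],
    [0,5.6,0.05],
    [0,5.6,0.05],
  ],
  twist=[
    [0,0,0],
    [0,0,0],
    [0,0,0],
    [0,0,0],
    [0,0,0],
    [0,0,0],
  ],
  hand=[0.6,0.6,0.6,0.6,0.6,0.6],
)

```text
t: 3.93
eef_pos: [0.5747, 0.2716, 0.0651]
eef_rot: [0.707, -0.707, 0.016, -0.017]
wrist_force: [0.3, -0.7, 0.3]
grip_width: 0.8
```

>>> drive_tool(
  slide=[
    [0,0,0],
    [0,0,0],
    [0,0,0],
    [0,0,0],
    [0,0,0],
    [0,0,0],
  ],
  twist=[
    [0,0,0],
    [0,0,0],
    [0,0,0],
    [0,0,0],
    [0,0,0],
    [0,0,0],
  ],
  hand=[-0.3,-0.3,-0.3,-0.3,-0.3,-0.3],
  force=60,
)

```text
t: 4.43
eef_pos: [0.5746, 0.2716, 0.0654]
eef_rot: [0.707, -0.706, 0.016, -0.017]
wrist_force: [-1.0, -0.2, 5.6]
grip_width: 0.575
```

Run:
```python
from h import *
s,p,r=pose();print(p,s['grip_width'],s['wrist_force'])
im=vision.snapshot('wrist');cv2.imwrite('pics/w3.png',im[:,:,::-1])
```

```text
[0.57461369 0.271634   0.06542226] 0.5747677588935938 [-0.98185178 -0.23097279  5.55130152]
```

View pics/w3.png

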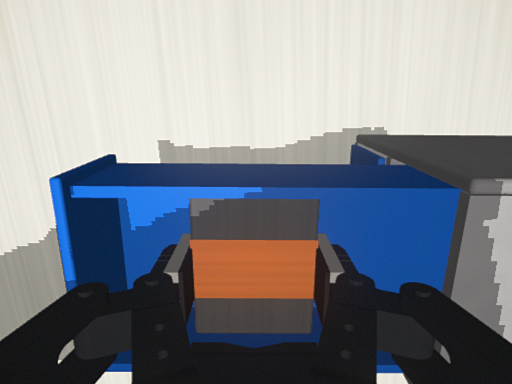

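>>> drive_tool(
  slide=[
    [0,-0.5,0],
    [0,-2,0],
    [0,-4.5,0],
    [0,-8,0],
    [0,-11,0],
    [0,-12,0],
    [0,-12,0],
  ],
  twist=[
    [0,0,0],
    [0,0,0],
    [0,0,0],
    [0,0,0],
    [0,0,0],
    [0,0,0],
    [0,0,0],
  ],
  hand=[-0.3,-0.3,-0.3,-0.3,-0.3,-0.3,-0.3],
)

```text
t: 5.07
eef_pos: [0.5755, 0.2718, 0.1869]
eef_rot: [0.708, -0.706, 0.015, -0.018]
wrist_force: [-0.0, -0.4, -4.9]
grip_width: 0.576
```

Run:
```python
from h import *
s,p,r=pose();print(p,s['grip_width'],s['wrist_force'])
im=vision.snapshot('wrist');cv2.imwrite('pics/w4.png',im[:,:,::-1])
im=vision.snapshot('side');cv2.imwrite('pics/s4.png',im[:,:,::-1])
to([.570,0,.15],-0)
```

```text
[0.5754792  0.2717903  0.18694886] 0.5761302221331589 [-0.0456817  -0.41834174 -4.86862805]
slide [  0.96   3.29 -27.1 ] twist [ 0.    -0.047 -0.001] deg 2.7
```

View pics/w4.png

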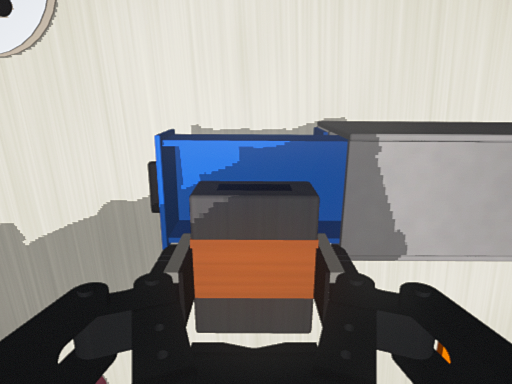

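View pics/s4.png

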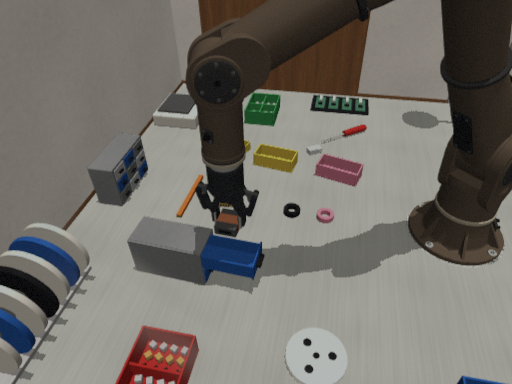

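>>> drive_tool(
  slide=[
    [0.1,0,-3],
    [0.3,0,-7],
    [0.5,0,-11],
    [0.7,1,-15],
    [0.9,3,-19],
    [0.9,5,-23],
    [0.9,7,-26],
    [0.9,9,-27],
    [0.9,11,-27.1],
    [0.9,11,-27.1],
  ],
  twist=[
    [0,0,0],
    [0,-0.01,0],
    [0,-0.03,0],
    [0,-0.047,0],
    [0,-0.047,0],
    [0,-0.047,0],
    [0,-0.047,0],
    [0,-0.047,0],
    [0,-0.047,0],
    [0,-0.047,0],
  ],
  hand=[-0.3,-0.3,-0.3,-0.3,-0.3,-0.3,-0.3,-0.3,-0.3,-0.3],
)

```text
t: 6.0
eef_pos: [0.5656, -0.0015, 0.0684]
eef_rot: [-0.707, 0.708, -0.004, -0.002]
wrist_force: [-1.3, 0.8, -4.5]
grip_width: 0.57
```

>>> drive_tool(
  slide=[
    [0,2.5,0],
    [0,4.5,0],
    [0,5.5,0],
    [0,6,0],
    [0,6,0],
    [0,6,0],
  ],
  twist=[
    [0,0,0],
    [0,0,0],
    [0,0,0],
    [0,0,0],
    [0,0,0],
    [0,0,0],
  ],
  hand=[-0.3,-0.3,-0.3,-0.3,-0.3,-0.3],
)

```text
t: 6.5
eef_pos: [0.5704, 0.0004, 0.0143]
eef_rot: [0.707, -0.707, -0.0, 0.0]
wrist_force: [-0.9, -0.4, -4.0]
grip_width: 0.57
```

Run:
```python
from h import *
s,p,r=pose();print(s['t'],p,s['grip_width'],s['wrist_force'])
to([.570,0,.0024],-0)
```

```text
6.5 [5.70411416e-01 4.33072870e-04 1.42754903e-02] 0.5696535280584695 [-0.94099256 -0.39049946 -3.97325712]
slide [-0.04  1.19 -0.04] twist [-0.  0.  0.] deg 0.0
```

>>> drive_tool(
  slide=[
    [0,0.4,0],
    [0,0.7,0],
    [0,0.9,0],
    [0,1.0,0],
    [0,1.1,0],
    [0,1.15,0],
    [0,1.15,0],
  ],
  twist=[
    [0,0,0],
    [0,0,0],
    [0,0,0],
    [0,0,0],
    [0,0,0],
    [0,0,0],
    [0,0,0],
  ],
  hand=[-0.3,-0.3,-0.3,-0.3,-0.3,-0.3,-0.3],
)

```text
t: 7.08
eef_pos: [0.5701, 0.0001, 0.0025]
eef_rot: [0.707, -0.707, 0.0, -0.0]
wrist_force: [-1.0, 0.1, -1.2]
grip_width: 0.567
```

>>> drive_tool(
  slide=[
    [0,0.03,0],
    [0,0.06,0],
    [0,0.08,0],
    [0,0.08,0],
  ],
  twist=[
    [0,0,0],
    [0,0,0],
    [0,0,0],
    [0,0,0],
  ],
  hand=[-0.3,-0.3,-0.3,-0.3],
)

```text
t: 7.42
eef_pos: [0.5702, 0.0002, 0.0024]
eef_rot: [0.707, -0.707, -0.0, -0.0]
wrist_force: [-4.5, 0.1, 10.5]
grip_width: 0.574
```

In full contact with the shelf (+10 N). Opening and rising.

>>> drive_tool(
  slide=[
    [0,-0.05,0],
    [0,-0.05,0],
    [0,-0.05,0],
    [0,-0.05,0],
    [0,-0.05,0],
  ],
  twist=[
    [0,0,0],
    [0,0,0],
    [0,0,0],
    [0,0,0],
    [0,0,0],
  ],
  hand=[0.3,0.6,0.6,0.6,0.6],
)

```text
t: 7.83
eef_pos: [0.5702, 0.0001, 0.002]
eef_rot: [-0.707, 0.707, 0.0, 0.0]
wrist_force: [-0.5, 0.4, 0.3]
grip_width: 0.795
```

>>> drive_tool(
  slide=[
    [0,-3,0],
    [0,-7,0],
    [0,-11,0],
    [0,-15,0],
    [0,-16,0],
    [0,-16,0],
    [0,-16,0],
    [0,-16,0],
  ],
  twist=[
    [0,0,0],
    [0,0,0],
    [0,0,0],
    [0,0,0],
    [0,0,0],
    [0,0,0],
    [0,0,0],
    [0,0,0],
  ],
  hand=[0.6,0.6,0.6,0.8,0.8,0.8,0.8,0.8],
)

```text
t: 8.5
eef_pos: [0.5693, 0.0003, 0.1608]
eef_rot: [-0.707, 0.707, -0.001, -0.001]
wrist_force: [0.1, 0.2, -0.6]
grip_width: 0.9
```

Run:
```python
from h import *
C=cal('wrist');im=vision.snapshot('wrist');cv2.imwrite('pics/w5.png',im[:,:,::-1])
s,p,r=pose();print(s['t'],p,s['q'].round(2))
for d in nets.trace('transformer','wrist')[:2]: print(d['score'],mask_rect(C,d['mask'],.024))
for n in('transformer','toroid','connector'):print(n,[(d['score'],d['at']) for d in nets.spot_point(n,'wrist')])
cv2.imwrite('pics/w5r.png',rect(C,im[:,:,::-1],.024,.57,.0,.075,4000))
im=vision.snapshot('scene');cv2.imwrite('pics/c5.png',im[:,:,::-1])
```

```text
8.55 [5.69138424e-01 2.47680549e-04 1.60477910e-01] [-0.43  0.44  0.46  1.83 -0.24  0.94  0.14]
0.64 ((570.3, 0.9), (66.1, 50.5), 88.9)
transformer [(0.57, [0.571, 0.0015, 0.0022])]
toroid [(0.93, [0.4622, 0.0075, -0.0022]), (0.82, [0.3626, 0.0114, 0.0028])]
connector [(0.71, [0.6687, 0.0161, 0.0022])]
```

View pics/w5.png

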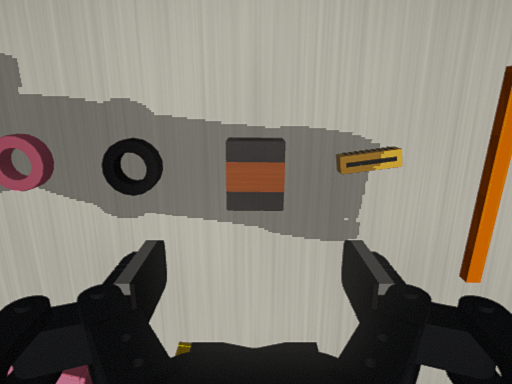

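View pics/w5r.png

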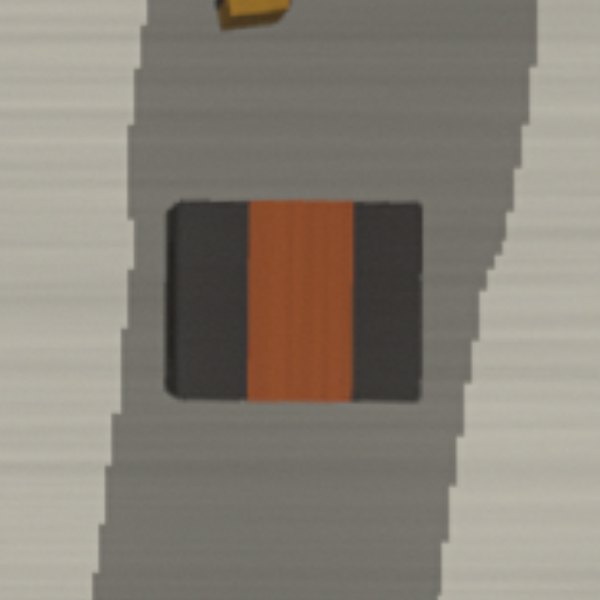

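Run:
```python
from h import *
# reuse w5 geometry (arm not moved)
C=cal('wrist');im=cv2.imread('pics/w5.png')
a=rect(C,im,.018,.462,.008,.04,7500); b=rect(C,im,.016,.670,.017,.04,7500)
cv2.imwrite('pics/w5t.png',cv2.resize(np.hstack([a,b]),(800,400)))
```

```text
(no output)
```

View pics/w5t.png

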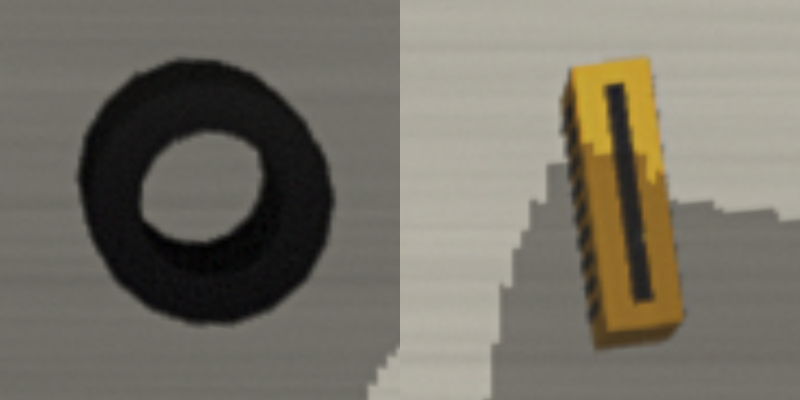

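View pics/c5.png

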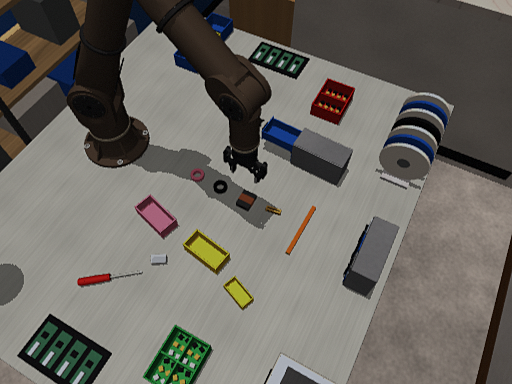

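>>> drive_tool(
  slide=[
    [0.05,0,0],
    [0.05,0,0],
    [0.05,0,0],
    [0.05,2,0],
    [0.05,4,0],
    [0.05,6,0],
    [0.05,7,0],
    [0.05,8,0],
    [0.05,8,0],
    [0.05,8,0],
  ],
  twist=[
    [0,1.571,0],
    [0,1.571,0],
    [0,1.571,0],
    [0,1.571,0],
    [0,1.571,0],
    [0,1.571,0],
    [0,1.571,0],
    [0,1.571,0],
    [0,1.571,0],
    [0,1.571,0],
  ],
  hand=[0.8,0.8,0.8,0.8,0.8,0.8,0.8,0.8,0.8,0.8],
)

```text
t: 9.63
eef_pos: [0.5701, 0.0001, 0.0809]
eef_rot: [-0.572, 0.573, -0.416, 0.415]
wrist_force: [0.1, -1.1, 0.3]
grip_width: 0.898
```

Run:
```python
from h import *
s,p,r=pose();print(s['t'],p,s['q'].round(2))
to([.570,0,.06],-90)
```

```text
9.6333 [5.70050600e-01 7.13966956e-05 8.09383552e-02] [-0.6   0.61  0.74  1.91 -0.55  0.83 -0.82]
slide [ 0.01  2.09 -0.  ] twist [0.002 0.314 0.   ] deg 18.0
```

>>> drive_tool(
  slide=[
    [0,0,0],
    [0,1,0],
    [0,2,0],
    [0,3.5,0],
    [0,5,0],
    [0,6.5,0],
    [0,7.5,0],
    [0,7.8,0],
    [0,7.8,0],
  ],
  twist=[
    [0,0.313,0],
    [0,0.313,0],
    [0,0.313,0],
    [0,0.313,0],
    [0,0.313,0],
    [0,0.313,0],
    [0,0.313,0],
    [0,0.313,0],
    [0,0.313,0],
  ],
  hand=[0.8,0.8,0.8,0.8,0.8,0.8,0.8,0.8,0.8],
)

```text
t: 10.38
eef_pos: [0.5701, 0.0, 0.0033]
eef_rot: [-0.501, 0.502, -0.498, 0.498]
wrist_force: [0.1, -0.8, 0.9]
grip_width: 0.898
```

>>> drive_tool(
  slide=[
    [0,0,0],
    [0,0,0],
    [0,0,0],
    [0,0,0],
    [0,0,0],
    [0,0,0],
  ],
  twist=[
    [0,0,0],
    [0,0,0],
    [0,0,0],
    [0,0,0],
    [0,0,0],
    [0,0,0],
  ],
  hand=[-0.1,-0.1,-0.1,-0.1,-0.1,-0.1],
  force=60,
)

```text
t: 10.88
eef_pos: [0.5711, 0.0002, 0.005]
eef_rot: [0.502, -0.501, 0.498, -0.498]
wrist_force: [-2.3, 1.5, 6.7]
grip_width: 0.71
```

>>> drive_tool(
  slide=[
    [0,-0.5,0],
    [0,-2,0],
    [0,-5,0],
    [0,-9,0],
    [0,-13,0],
    [0,-15,0],
    [0,-15,0],
  ],
  twist=[
    [0,0,0],
    [0,0,0],
    [0,0,0],
    [0,0,0],
    [0,0,0],
    [0,0,0],
    [0,0,0],
  ],
  hand=[-0.1,-0.1,-0.1,-0.1,-0.1,-0.1,-0.1],
)

```text
t: 11.47
eef_pos: [0.5731, -0.0006, 0.1588]
eef_rot: [0.504, -0.5, 0.497, -0.5]
wrist_force: [0.8, 0.7, -4.0]
grip_width: 0.708
```

Run:
```python
from h import *
s,p,r=pose();print(s['t'],p,s['q'].round(2),s['grip_width'])
to([.552,-.235,.19],-9.7)
im=vision.snapshot('wrist');cv2.imwrite('pics/w6.png',im[:,:,::-1])
```

```text
11.4667 [ 0.57311832 -0.00058773  0.15879816] [-0.71  0.55  0.92  1.85 -0.52  1.   -1.14] 0.707966547638149
slide [23.42 -3.15 -2.26] twist [-0.006 -1.394  0.005] deg 79.9
```

View pics/w6.png

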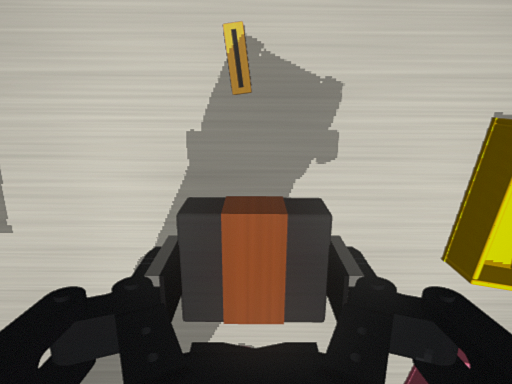

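Run:
```python
from h import *
to([.54,-.305,.20],-9.7)
```

```text
slide [30.48 -4.43 -3.4 ] twist [-0.004 -1.394  0.002] deg 79.8
```

>>> drive_tool(
  slide=[
    [3,-2,-0.5],
    [7,-4,-1],
    [11,-4.4,-1.5],
    [15,-4.4,-2],
    [19,-4.4,-2.5],
    [23,-4.4,-3],
    [26,-4.4,-3.2],
    [28,-4.4,-3.4],
    [29.5,-4.4,-3.4],
    [30.5,-4.4,-3.4],
  ],
  twist=[
    [0,-0.12,0],
    [0,-0.24,0],
    [0,-0.36,0],
    [0,-0.48,0],
    [0,-0.6,0],
    [0,-0.72,0],
    [0,-0.84,0],
    [0,-0.96,0],
    [0,-1.08,0],
    [0,-1.2,0],
  ],
  hand=[-0.1,-0.1,-0.1,-0.1,-0.1,-0.1,-0.1,-0.1,-0.1,-0.1],
)

```text
t: 12.35
eef_pos: [0.5371, -0.3069, 0.1958]
eef_rot: [0.696, -0.696, 0.128, -0.125]
wrist_force: [0.4, -0.1, -4.1]
grip_width: 0.71
```

>>> drive_tool(
  slide=[
    [0,0,0],
    [0,0,0],
    [0,0,0],
    [0,0,0],
  ],
  twist=[
    [0,-0.1,0],
    [0,-0.194,0],
    [0,-0.194,0],
    [0,-0.194,0],
  ],
  hand=[-0.1,-0.1,-0.1,-0.1],
)

```text
t: 12.68
eef_pos: [0.5381, -0.3045, 0.1963]
eef_rot: [0.705, -0.704, 0.062, -0.06]
wrist_force: [0.4, -0.0, -3.4]
grip_width: 0.706
```

Run:
```python
from h import *
C=cal('wrist');im=vision.snapshot('wrist');cv2.imwrite('pics/w7.png',im[:,:,::-1])
s,p,r=pose();print(s['t'],p,s['q'].round(2),r.as_matrix()[:,0])
for n in('kitbox','kitbox_in'):print(n,[(d['score'],d['at']) for d in nets.spot_point(n,'wrist')])
cv2.imwrite('pics/w7r.png',np.hstack([rect(C,im[:,:,::-1],.047,.552,-.235,.08,2500),rect(C,im[:,:,::-1],.005,.552,-.235,.08,2500)]))
```

```text
12.7333 [ 0.5383925  -0.30451565  0.19663648] [ 0.06  0.49  0.55  1.66 -0.28  1.07  0.52] [ 0.98519493 -0.17142582 -0.00203277]
kitbox [(0.96, [0.5473, -0.2342, 0.0012]), (0.78, [0.3318, -0.2025, 0.001]), (0.7, [0.5397, -0.3062, 0.1932]), (0.56, [0.7078, -0.3026, 0.0005]), (0.2, [0.5531, -0.2357, 0.0003])]
kitbox_in [(0.93, [0.7096, -0.2992, 0.0012]), (0.74, [0.5527, -0.2363, -0.0007]), (0.67, [0.3305, -0.2062, 0.0046])]
```

View pics/w7.png

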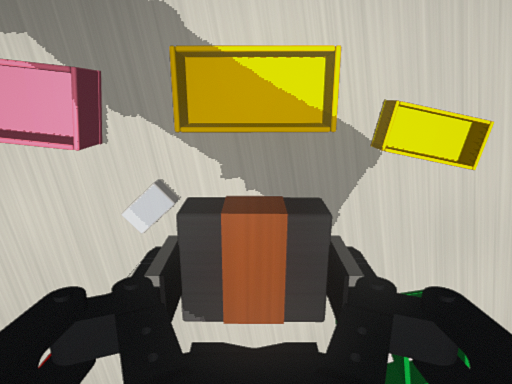

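View pics/w7r.png

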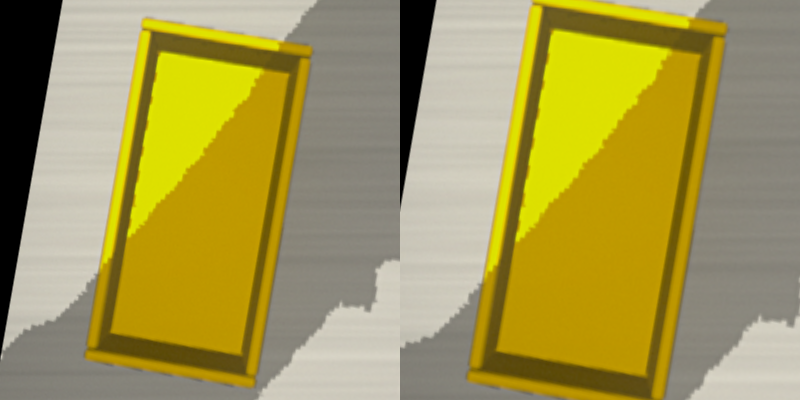

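Run:
```python
from h import *
to([.5512,-.2333,.075],-9.5)
```

```text
slide [ 0.03 12.22  7.23] twist [-0.    -0.005 -0.001] deg 0.3
```

>>> drive_tool(
  slide=[
    [0,1,2.5],
    [0,3,5],
    [0,6,6.8],
    [0,9,7.2],
    [0,11,7.2],
    [0,12.2,7.2],
    [0,12.2,7.2],
    [0,12.2,7.2],
    [0,12.2,7.2],
  ],
  twist=[
    [0,-0.005,0],
    [0,-0.005,0],
    [0,-0.005,0],
    [0,-0.005,0],
    [0,-0.005,0],
    [0,-0.005,0],
    [0,-0.005,0],
    [0,-0.005,0],
    [0,-0.005,0],
  ],
  hand=[-0.1,-0.1,-0.1,-0.1,-0.1,-0.1,-0.1,-0.1,-0.1],
)

```text
t: 13.58
eef_pos: [0.552, -0.2351, 0.0774]
eef_rot: [-0.704, 0.705, -0.058, 0.059]
wrist_force: [-0.3, 0.3, -4.1]
grip_width: 0.71
```

Run:
```python
from h import *
s,p,r=pose();print(s['t'],p)
to([.5512,-.2333,.010],-9.5)
im=vision.snapshot('wrist');cv2.imwrite('pics/w8.png',im[:,:,::-1])
```

```text
13.5833 [ 0.55195044 -0.23513922  0.07736681]
slide [-0.12  6.74  0.17] twist [0.001 0.001 0.002] deg 0.1
```

View pics/w8.png

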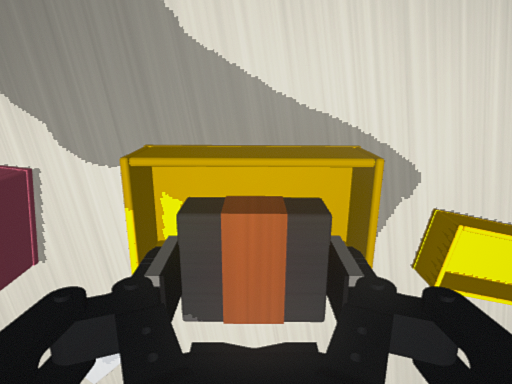

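>>> drive_tool(
  slide=[
    [-0.1,1.5,0.15],
    [-0.1,3,0.15],
    [-0.1,4.2,0.15],
    [-0.1,5,0.15],
    [-0.1,5.5,0.15],
    [-0.1,5.7,0.15],
    [-0.1,5.7,0.15],
    [-0.1,5.7,0.15],
  ],
  twist=[
    [0,0,0],
    [0,0,0],
    [0,0,0],
    [0,0,0],
    [0,0,0],
    [0,0,0],
    [0,0,0],
    [0,0,0],
  ],
  hand=[-0.1,-0.1,-0.1,-0.1,-0.1,-0.1,-0.1,-0.1],
)

```text
t: 14.3
eef_pos: [0.5507, -0.2327, 0.0195]
eef_rot: [-0.705, 0.705, -0.058, 0.058]
wrist_force: [-0.2, 0.7, -4.3]
grip_width: 0.71
```

Run:
```python
from h import *
s,p,r=pose();print(s['t'],p,s['wrist_force'])
to([.5512,-.2333,.010],-9.5)
```

```text
14.3 [ 0.55072479 -0.23274566  0.0194575 ] [-0.20409565  0.65198346 -4.29102404]
slide [ 0.06  0.95 -0.05] twist [0.    0.002 0.001] deg 0.1
```

>>> drive_tool(
  slide=[
    [0.05,0.3,-0.05],
    [0.05,0.5,-0.05],
    [0.05,0.7,-0.05],
    [0.05,0.8,-0.05],
    [0.05,0.9,-0.05],
    [0.05,0.95,-0.05],
    [0.05,0.95,-0.05],
  ],
  twist=[
    [0,0,0],
    [0,0,0],
    [0,0,0],
    [0,0,0],
    [0,0,0],
    [0,0,0],
    [0,0,0],
  ],
  hand=[-0.1,-0.1,-0.1,-0.1,-0.1,-0.1,-0.1],
)

```text
t: 14.88
eef_pos: [0.5507, -0.233, 0.01]
eef_rot: [0.705, -0.705, 0.058, -0.058]
wrist_force: [-3.2, 1.4, 4.0]
grip_width: 0.709
```

>>> drive_tool(
  slide=[
    [0,0,0],
    [0,0,0],
    [0,0,0],
    [0,0,0],
    [0,0,0],
  ],
  twist=[
    [0,0,0],
    [0,0,0],
    [0,0,0],
    [0,0,0],
    [0,0,0],
  ],
  hand=[0.5,0.75,0.75,0.75,0.75],
)

```text
t: 15.3
eef_pos: [0.5509, -0.2332, 0.0095]
eef_rot: [-0.705, 0.705, -0.058, 0.058]
wrist_force: [-0.8, 0.5, 0.9]
grip_width: 0.878
```

>>> drive_tool(
  slide=[
    [0,-2,0],
    [0,-6,0],
    [0,-10,0],
    [0,-14,-2],
    [0,-18,-5],
    [0,-19,-7],
    [0,-19,-7],
    [0,-19,-7],
    [0,-19,-7],
  ],
  twist=[
    [0,0,0],
    [0,0,0],
    [0,0,0],
    [0,0,0],
    [0,0,0],
    [0,0,0],
    [0,0,0],
    [0,0,0],
    [0,0,0],
  ],
  hand=[0.75,0.75,0.75,0.75,0.75,0.75,0.75,0.75,0.75],
)

```text
t: 16.05
eef_pos: [0.5392, -0.3013, 0.1988]
eef_rot: [0.705, -0.704, 0.058, -0.058]
wrist_force: [0.4, 0.1, 0.6]
grip_width: 0.875
```

Run:
```python
from h import *
C=cal('wrist');im=vision.snapshot('wrist');cv2.imwrite('pics/w9.png',im[:,:,::-1])
s,p,r=pose();print(s['t'],p,s['q'].round(2),r.as_matrix()[:,0])
for d in nets.trace('transformer','wrist')[:2]: print(d['score'],mask_rect(C,d['mask'],.029))
cv2.imwrite('pics/w9r.png',np.hstack([rect(C,im[:,:,::-1],.047,.552,-.235,.08,2500),rect(C,im[:,:,::-1],.029,.552,-.235,.08,2500)]))
to([.462,.007,.12],0)
```

```text
16.1 [ 0.5392087  -0.30060391  0.1982747 ] [ 0.05  0.49  0.55  1.67 -0.28  1.07  0.52] [ 0.98674428 -0.16227408 -0.00168545]
0.58 ((550.1, -235.2), (61.7, 49.2), -9.4)
slide [-12.58   7.88  29.07] twist [-0.002 -0.163 -0.002] deg 9.3
```

View pics/w9r.png

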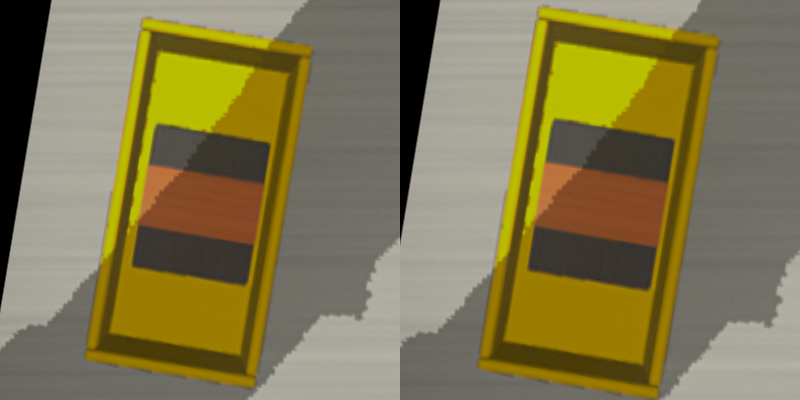

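Run:
```python
from h import *
to([.46,-.055,.17],-9.5)
```

```text
slide [-11.78   2.87  22.93] twist [-0.001  0.003 -0.002] deg 0.2
```

>>> drive_tool(
  slide=[
    [-2,0,4],
    [-4,1,8],
    [-6,1.5,12],
    [-8,2,15.5],
    [-10,2.5,19],
    [-11.8,2.9,22.9],
    [-11.8,2.9,22.9],
    [-11.8,2.9,22.9],
    [-11.8,2.9,22.9],
  ],
  twist=[
    [0,0,0],
    [0,0,0],
    [0,0,0],
    [0,0,0],
    [0,0,0],
    [0,0,0],
    [0,0,0],
    [0,0,0],
    [0,0,0],
  ],
  hand=[0.6,0.6,0.6,0.6,0.6,0.6,0.6,0.6,0.6],
)

```text
t: 16.9
eef_pos: [0.4601, -0.0559, 0.1701]
eef_rot: [-0.705, 0.705, -0.057, 0.057]
wrist_force: [0.3, 0.0, -0.5]
grip_width: 0.801
```

Run:
```python
from h import *
C=cal('wrist');im=vision.snapshot('wrist');cv2.imwrite('pics/w10.png',im[:,:,::-1])
s,p,r=pose();print(s['t'],p,s['q'].round(2))
for d in nets.trace('toroid','wrist')[:3]: print(d['score'],mask_rect(C,d['mask'],.018))
print([(d['score'],d['at']) for d in nets.spot_point('toroid','wrist')])
cv2.imwrite('pics/w10r.png',np.hstack([rect(C,im[:,:,::-1],.018,.462,.007,.04,5000),rect(C,im[:,:,::-1],0,.462,.007,.04,5000)]))
to([.462,.007,.06],-9.5)
```

```text
16.95 [ 0.46051918 -0.05720742  0.17031452] [-0.42  0.26  0.53  2.06 -0.17  0.86  0.04]
0.73 ((362.9, 9.6), (51.6, 49.3), -13.6)
0.65 ((460.4, 5.9), (48.7, 48.5), -9.2)
[(0.97, [0.3617, 0.0137, 0.0026]), (0.88, [0.4653, 0.0094, -0.004])]
slide [-0.95 11.04  6.46] twist [ 0.001 -0.     0.   ] deg 0.0
```

View pics/w10.png

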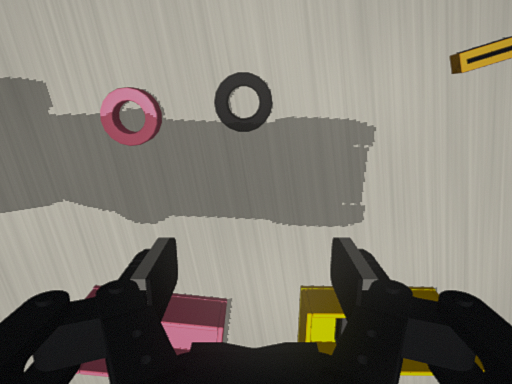

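View pics/w10r.png

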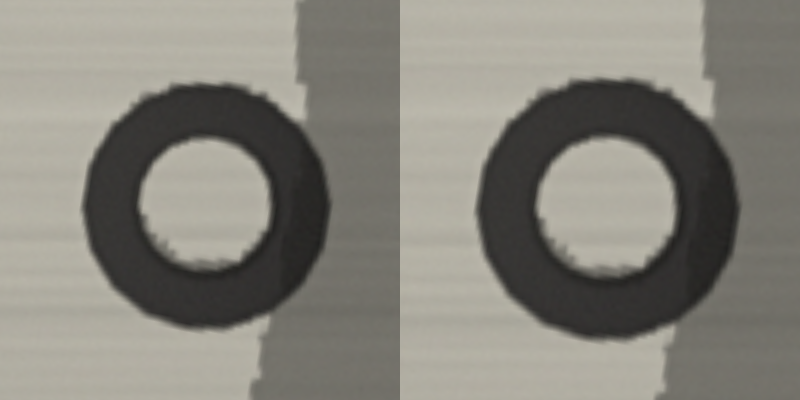

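>>> drive_tool(
  slide=[
    [-1.05,2,2],
    [-1.05,4,4.5],
    [-1.05,7,6.3],
    [-1.05,10,6.3],
    [-1.05,11,6.3],
    [-1.05,11,6.3],
    [-1.05,11,6.3],
    [-1.05,11,6.3],
  ],
  twist=[
    [0,0,0],
    [0,0,0],
    [0,0,0],
    [0,0,0],
    [0,0,0],
    [0,0,0],
    [0,0,0],
    [0,0,0],
  ],
  hand=[0.6,0.6,0.6,0.6,0.6,0.6,0.6,0.6],
)

```text
t: 17.72
eef_pos: [0.4613, 0.0057, 0.0617]
eef_rot: [0.705, -0.705, 0.058, -0.059]
wrist_force: [-0.3, -0.9, 0.7]
grip_width: 0.802
```

Run:
```python
from h import *
s,p,r=pose();print(s['t'],p)
to([.4609,.0057,.004],-9.5)
im=vision.snapshot('wrist');cv2.imwrite('pics/w11.png',im[:,:,::-1])
```

```text
17.7167 [0.46126003 0.0057281  0.06173592]
slide [-0.05  5.77 -0.01] twist [-0.    -0.     0.002] deg 0.1
```

View pics/w11.png

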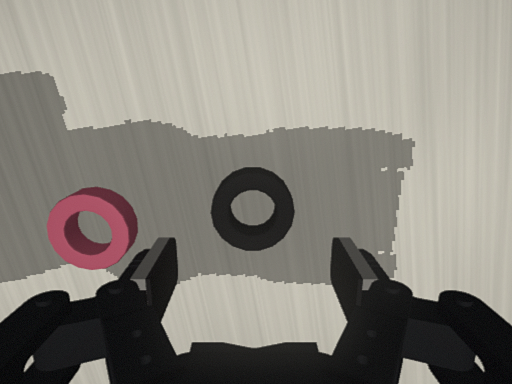

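The black ring is centred at (252,208) between the fingers, and the pink one at (92,228) is clear. Descending.

>>> drive_tool(
  slide=[
    [-0.05,2,0],
    [-0.05,4,0],
    [-0.05,5.2,0],
    [-0.05,5.7,0],
    [-0.05,5.7,0],
    [-0.05,5.7,0],
  ],
  twist=[
    [0,0,0],
    [0,0,0],
    [0,0,0],
    [0,0,0],
    [0,0,0],
    [0,0,0],
  ],
  hand=[0.6,0.6,0.6,0.6,0.6,0.6],
)

```text
t: 18.27
eef_pos: [0.4604, 0.0068, 0.0044]
eef_rot: [0.705, -0.705, 0.058, -0.059]
wrist_force: [0.3, 1.1, 0.1]
grip_width: 0.8
```

>>> drive_tool(
  slide=[
    [0,0,0],
    [0,0,0],
    [0,0,0],
    [0,0,0],
    [0,0,0],
    [0,0,0],
  ],
  twist=[
    [0,0,0],
    [0,0,0],
    [0,0,0],
    [0,0,0],
    [0,0,0],
    [0,0,0],
  ],
  hand=[-0.3,-0.3,-0.3,-0.3,-0.3,-0.3],
  force=35,
)

```text
t: 18.77
eef_pos: [0.4607, 0.007, 0.0049]
eef_rot: [0.705, -0.704, 0.057, -0.059]
wrist_force: [-2.4, -0.1, 11.6]
grip_width: 0.571
```

Run:
```python
from h import *
s,p,r=pose();print(s['t'],p,s['grip_width'],s['wrist_force'])
im=vision.snapshot('wrist');cv2.imwrite('pics/w12.png',im[:,:,::-1])
to([.5502,-.235,.08],-9.5)
```

```text
18.7667 [0.46065307 0.00704696 0.00485874] 0.5707162082580418 [-2.41774555 -0.11049836 11.58530526]
slide [ 12.81  -7.51 -22.4 ] twist [-0.001  0.001  0.002] deg 0.2
```

View pics/w12.png

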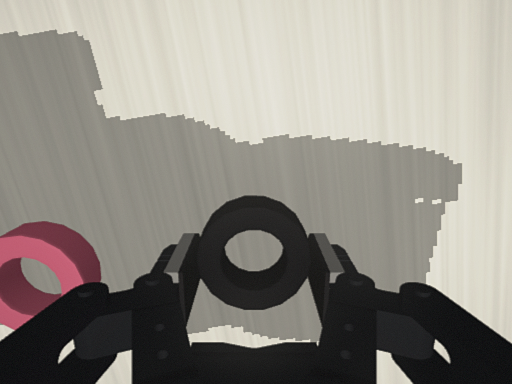

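>>> drive_tool(
  slide=[
    [0,0,0],
    [0,0,-0.1],
    [0,-0.35,-0.1],
    [0,-0.35,-0.1],
    [0,-0.35,-0.1],
    [0,-0.35,-0.1],
    [0,-0.35,-0.1],
    [0,-0.35,-0.1],
    [0,-0.35,-0.1],
  ],
  twist=[
    [0,0,0],
    [0,0,0],
    [0,0,0],
    [0,0,0],
    [0,0,0],
    [0,0,0],
    [0,0,0],
    [0,0,0],
    [0,0,0],
  ],
  hand=[0.4,0.4,0.4,0.4,-0.3,-0.3,-0.3,-0.3,-0.3],
)

```text
t: 19.57
eef_pos: [0.4599, 0.0061, 0.0076]
eef_rot: [0.705, -0.705, 0.058, -0.058]
wrist_force: [-2.2, -0.3, 15.1]
grip_width: 0.565
```

Run:
```python
from h import *
s,p,r=pose();print(s['t'],p,s['grip_width'],s['wrist_force'])
```

```text
19.5667 [0.45987547 0.00606575 0.00763924] 0.5646946876841422 [-2.19074557 -0.32484698 15.07179556]
```

>>> drive_tool(
  slide=[
    [0,-0.5,0],
    [0,-2,0],
    [0,-5,0],
    [0,-9,0],
    [0,-12,0],
    [0,-13,0],
    [0,-13,0],
    [0,-13,0],
  ],
  twist=[
    [0,0,0],
    [0,0,0],
    [0,0,0],
    [0,0,0],
    [0,0,0],
    [0,0,0],
    [0,0,0],
    [0,0,0],
  ],
  hand=[-0.3,-0.3,-0.3,-0.3,-0.3,-0.3,-0.3,-0.3],
)

```text
t: 20.23
eef_pos: [0.4594, 0.0065, 0.1366]
eef_rot: [0.705, -0.705, 0.058, -0.058]
wrist_force: [-0.3, 0.6, -0.4]
grip_width: 0.568
```

Run:
```python
from h import *
C=cal('wrist')
s,p,r=pose();print(s['t'],p,s['grip_width'],s['wrist_force'])
im=vision.snapshot('wrist');cv2.imwrite('pics/w13.png',im[:,:,::-1])
# held toroid: plane of its top
z=p[2]-.0076+.018
for d in nets.trace('toroid','wrist')[:3]:
  q=mask_rect(C,d['mask'],z);print(q, r.inv().apply([q[0][0]/1e3-p[0],q[0][1]/1e3-p[1],0]))
to([.5502,-.235,.10],-9.5)
```

```text
20.2333 [0.45936729 0.00645108 0.13663534] 0.5682384031363349 [-0.32841705  0.5626022  -0.43681915]
((416.1, 41.8), (27.6, 24.7), 30.2) [-4.84395823e-02  6.93095836e-06  2.78426203e-02]
((459.8, 9.2), (53.0, 47.4), 78.4) [-2.00602703e-05  1.67421717e-06  2.78269484e-03]
slide [ 12.99   3.54 -22.29] twist [ 0.001  0.002 -0.002] deg 0.2
```

View pics/w13.png

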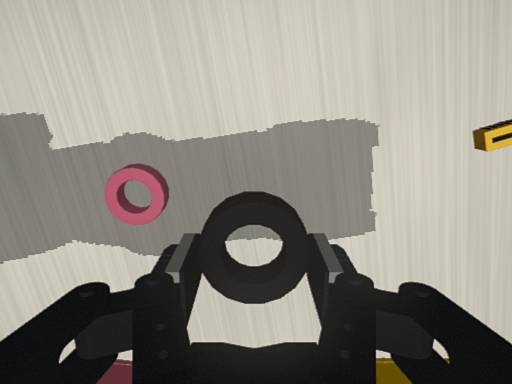

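>>> drive_tool(
  slide=[
    [2,0,-3.4],
    [4,0,-6.9],
    [6,0,-10.3],
    [8,0,-13.8],
    [10,1,-17.2],
    [12,2,-20.5],
    [13,3,-22.3],
    [13,3.5,-22.3],
    [13,3.5,-22.3],
    [13,3.5,-22.3],
  ],
  twist=[
    [0,0,0],
    [0,0,0],
    [0,0,0],
    [0,0,0],
    [0,0,0],
    [0,0,0],
    [0,0,0],
    [0,0,0],
    [0,0,0],
    [0,0,0],
  ],
  hand=[-0.3,-0.3,-0.3,-0.3,-0.3,-0.3,-0.3,-0.3,-0.3,-0.3],
)

```text
t: 21.17
eef_pos: [0.5501, -0.2342, 0.1]
eef_rot: [0.705, -0.704, 0.059, -0.057]
wrist_force: [-0.2, 0.2, -1.2]
grip_width: 0.565
```

Run:
```python
from h import *
s,p,r=pose();print(s['t'],p,s['grip_width'],s['wrist_force'])
im=vision.snapshot('wrist');cv2.imwrite('pics/w14.png',im[:,:,::-1])
to([.5502,-.235,.0366],-9.5)
```

```text
21.1667 [ 0.55009074 -0.23422013  0.09997282] 0.5645605608986524 [-0.19444344  0.16253293 -1.21588531]
slide [-0.01  6.42 -0.13] twist [-0.001  0.003 -0.003] deg 0.2
```

View pics/w14.png

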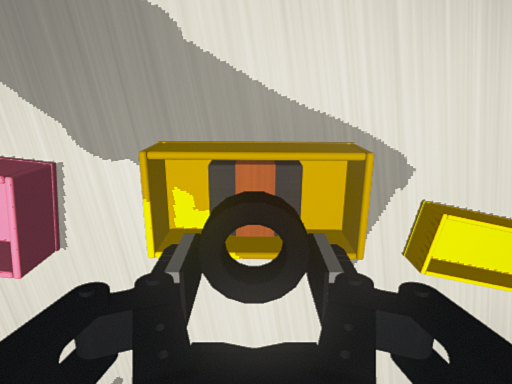

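>>> drive_tool(
  slide=[
    [0,1.5,-0.1],
    [0,3,-0.1],
    [0,4.3,-0.1],
    [0,5.2,-0.1],
    [0,5.5,-0.1],
    [0,5.5,-0.1],
    [0,5.5,-0.1],
  ],
  twist=[
    [0,0,0],
    [0,0,0],
    [0,0,0],
    [0,0,0],
    [0,0,0],
    [0,0,0],
    [0,0,0],
  ],
  hand=[-0.3,-0.3,-0.3,-0.3,-0.3,-0.3,-0.3],
)

```text
t: 21.8
eef_pos: [0.5516, -0.2359, 0.0475]
eef_rot: [0.705, -0.705, 0.058, -0.058]
wrist_force: [0.3, -0.2, -0.4]
grip_width: 0.564
```

Run:
```python
from h import *
s,p,r=pose();print(s['t'],p,s['wrist_force'])
to([.5502,-.235,.0366],-9.5)
```

```text
21.8 [ 0.55158065 -0.23591262  0.0474969 ] [ 0.26432736 -0.24230299 -0.44096021]
slide [-0.15  1.09  0.07] twist [-0.     0.002  0.001] deg 0.1
```

>>> drive_tool(
  slide=[
    [-0.1,0.3,0.08],
    [-0.1,0.5,0.08],
    [-0.1,0.7,0.08],
    [-0.1,0.8,0.08],
    [-0.1,0.9,0.08],
    [-0.1,1.0,0.08],
    [-0.1,1.0,0.08],
    [-0.1,1.0,0.08],
  ],
  twist=[
    [0,0,0],
    [0,0,0],
    [0,0,0],
    [0,0,0],
    [0,0,0],
    [0,0,0],
    [0,0,0],
    [0,0,0],
  ],
  hand=[-0.3,-0.3,-0.3,-0.3,-0.3,-0.3,-0.3,-0.3],
)

```text
t: 22.47
eef_pos: [0.5504, -0.2353, 0.037]
eef_rot: [-0.705, 0.705, -0.058, 0.058]
wrist_force: [0.9, -0.0, -1.0]
grip_width: 0.564
```

Run:
```python
from h import *
s,p,r=pose();print(s['t'],p,s['wrist_force'])
to([.5502,-.235,.0366],-9.5)
```

```text
22.4667 [ 0.55039352 -0.23530806  0.03695205] [ 0.89042471 -0.04431977 -1.00803732]
slide [-0.02  0.04  0.03] twist [0.    0.002 0.   ] deg 0.1
```

No contact yet. Lowering in sub-millimetre steps.

>>> drive_tool(
  slide=[
    [0,0.05,0],
    [0,0.1,0],
    [0,0.1,0],
  ],
  twist=[
    [0,0,0],
    [0,0,0],
    [0,0,0],
  ],
  hand=[-0.3,-0.3,-0.3],
)

```text
t: 22.72
eef_pos: [0.5505, -0.2353, 0.0369]
eef_rot: [0.705, -0.705, 0.058, -0.058]
wrist_force: [-3.3, 1.6, 9.3]
grip_width: 0.564
```

>>> drive_tool(
  slide=[
    [0,-0.05,0],
    [0,-0.05,0],
    [0,-0.05,0],
    [0,-0.05,0],
    [0,-0.05,0],
  ],
  twist=[
    [0,0,0],
    [0,0,0],
    [0,0,0],
    [0,0,0],
    [0,0,0],
  ],
  hand=[0.1,0.5,0.5,0.5,0.5],
)

```text
t: 23.13
eef_pos: [0.5504, -0.2352, 0.0364]
eef_rot: [0.705, -0.705, 0.058, -0.058]
wrist_force: [-0.1, -0.9, 0.4]
grip_width: 0.752
```

>>> drive_tool(
  slide=[
    [0,-2,0],
    [0,-6,0],
    [0,-10,0],
    [0,-14,-2],
    [0,-16,-5],
    [0,-17,-7],
    [0,-17,-7],
    [0,-17,-7],
    [0,-17,-7],
  ],
  twist=[
    [0,0,0],
    [0,0,0],
    [0,0,0],
    [0,0,0],
    [0,0,0],
    [0,0,0],
    [0,0,0],
    [0,0,0],
    [0,0,0],
  ],
  hand=[0.5,0.5,0.5,0.5,0.5,0.5,0.5,0.5,0.5],
)

```text
t: 23.88
eef_pos: [0.5389, -0.3034, 0.2057]
eef_rot: [0.705, -0.704, 0.058, -0.058]
wrist_force: [0.3, -0.9, -0.2]
grip_width: 0.747
```

Run:
```python
from h import *
C=cal('wrist');im=vision.snapshot('wrist');cv2.imwrite('pics/w15.png',im[:,:,::-1])
s,p,r=pose();print(s['t'],p,s['q'].round(2))
for d in nets.trace('toroid','wrist')[:2]: print(d['score'],mask_rect(C,d['mask'],.047))
cv2.imwrite('pics/w15r.png',np.hstack([rect(C,im[:,:,::-1],.047,.552,-.235,.08,2500),rect(C,im[:,:,::-1],.029,.552,-.235,.08,2500)]))
to([.665,-.05,.17],97)
to([.671,.0116,.06],97)
```

```text
23.9333 [ 0.53897691 -0.30277391  0.20541422] [ 0.06  0.48  0.55  1.65 -0.27  1.09  0.52]
0.68 ((550.4, -234.8), (48.5, 47.2), -9.4)
slide [ 8.35  3.55 26.97] twist [ 0.     1.286 -0.002] deg 73.7
slide [ 7.97 14.56 33.13] twist [ 0.     1.286 -0.002] deg 73.7
```

View pics/w15r.png

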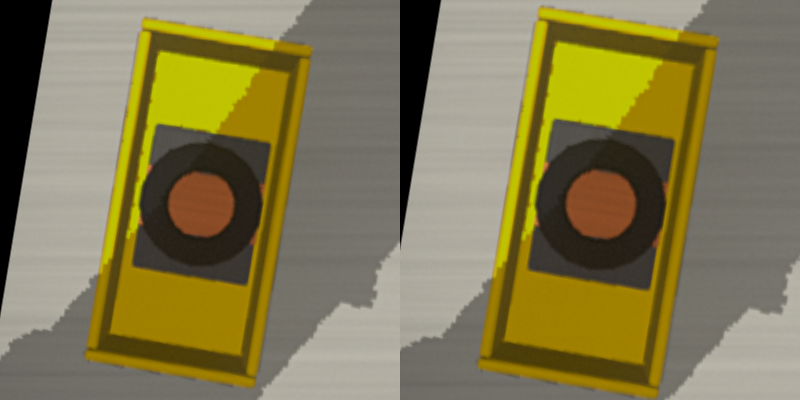

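>>> drive_tool(
  slide=[
    [2,0,4],
    [4,1,8],
    [5,2,12],
    [6,3,16],
    [5,3.5,20],
    [4,3.5,24],
    [3,3.5,27],
    [2.2,3.5,31],
    [2.2,3.5,31.5],
    [2.2,3.5,31.5],
  ],
  twist=[
    [0,0.12,0],
    [0,0.24,0],
    [0,0.36,0],
    [0,0.48,0],
    [0,0.6,0],
    [0,0.72,0],
    [0,0.84,0],
    [0,0.96,0],
    [0,1.08,0],
    [0,1.2,0],
  ],
  hand=[0,0,0,0,0,0,0,0,0,0],
)

```text
t: 24.82
eef_pos: [0.6116, 0.0095, 0.17]
eef_rot: [0.55, -0.55, 0.446, -0.444]
wrist_force: [-0.3, -1.2, -0.1]
grip_width: 0.499
```

Run:
```python
from h import *
s,p,r=pose();print(s['t'],p,s['q'].round(2))
to([.61,.005,.17],97)
```

```text
24.8167 [0.61156606 0.00951235 0.17004339] [-0.65  0.58  0.84  1.73 -0.49  1.06 -1.  ]
slide [ 0.41  0.   -0.25] twist [ 0.002  0.087 -0.002] deg 5.0
```

>>> drive_tool(
  slide=[
    [0,0,0],
    [0,0,0],
    [0,0,0],
  ],
  twist=[
    [0,0.087,0],
    [0,0.087,0],
    [0,0.087,0],
  ],
  hand=[0,0,0],
)

```text
t: 25.07
eef_pos: [0.6117, 0.0039, 0.1707]
eef_rot: [-0.53, 0.53, -0.468, 0.468]
wrist_force: [-0.4, -0.3, 0.3]
grip_width: 0.5
```

Run:
```python
from h import *
C=cal('wrist');im=vision.snapshot('wrist');cv2.imwrite('pics/w16.png',im[:,:,::-1])
s,p,r=pose();print(s['t'],p,s['q'].round(2))
for d in nets.trace('connector','wrist')[:2]: print(d['score'],mask_rect(C,d['mask'],.016))
cv2.imwrite('pics/w16r.png',rect(C,im[:,:,::-1],.016,.67,.013,.04,7500))
to([.671,.0116,.06],97)
```

```text
25.1167 [0.61178116 0.00343922 0.17091836] [-0.65  0.59  0.87  1.73 -0.5   1.07 -1.06]
0.56 ((671.0, 12.2), (53.3, 16.1), 7.4)
slide [-0.11 11.11  5.98] twist [ 0.001  0.001 -0.   ] deg 0.1
```

View pics/w16.png

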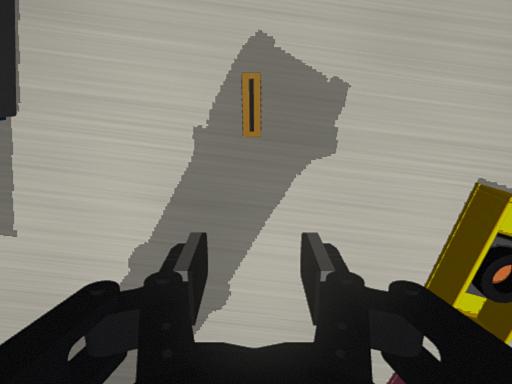

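View pics/w16r.png

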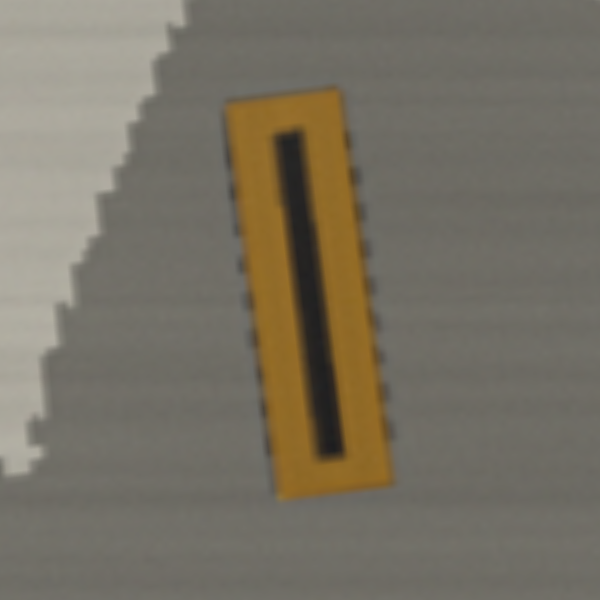

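>>> drive_tool(
  slide=[
    [-0.1,2,2],
    [-0.1,4,4],
    [-0.1,7,6],
    [-0.1,10,6],
    [-0.1,12,6],
    [-0.1,13,6],
    [-0.1,13,6],
    [-0.1,13,6],
  ],
  twist=[
    [0,0,0],
    [0,0,0],
    [0,0,0],
    [0,0,0],
    [0,0,0],
    [0,0,0],
    [0,0,0],
    [0,0,0],
  ],
  hand=[0,0,0,0,0,0,0,0],
)

```text
t: 25.83
eef_pos: [0.6717, 0.0106, 0.042]
eef_rot: [0.529, -0.529, 0.469, -0.469]
wrist_force: [-0.1, -0.5, 0.4]
grip_width: 0.501
```

Run:
```python
from h import *
s,p,r=pose();print(s['t'],p,s['q'].round(2))
to([.671,.012,.007],97.2)
```

```text
25.8333 [0.67168156 0.01061641 0.04200517] [-0.54  0.81  0.74  1.67 -0.66  0.93 -1.  ]
slide [-0.15  3.5  -0.05] twist [-0.    -0.006 -0.   ] deg 0.3
```

>>> drive_tool(
  slide=[
    [-0.12,1.5,-0.05],
    [-0.12,2.7,-0.05],
    [-0.12,3.4,-0.05],
    [-0.12,3.4,-0.05],
    [-0.12,3.4,-0.05],
  ],
  twist=[
    [0,-0.006,0],
    [0,-0.006,0],
    [0,-0.006,0],
    [0,-0.006,0],
    [0,-0.006,0],
  ],
  hand=[0,0,0,0,0],
)

```text
t: 26.25
eef_pos: [0.671, 0.0121, 0.0078]
eef_rot: [0.53, -0.53, 0.468, -0.468]
wrist_force: [-0.2, -0.1, -1.2]
grip_width: 0.499
```

>>> drive_tool(
  slide=[
    [0,0,0],
    [0,0,0],
    [0,0,0],
    [0,0,0],
    [0,0,0],
    [0,0,0],
    [0,0,0],
  ],
  twist=[
    [0,0,0],
    [0,0,0],
    [0,0,0],
    [0,0,0],
    [0,0,0],
    [0,0,0],
    [0,0,0],
  ],
  hand=[-0.9,-0.9,-0.9,-0.9,-0.9,-0.9,-0.9],
  force=25,
)

```text
t: 26.83
eef_pos: [0.6715, 0.012, 0.0083]
eef_rot: [0.531, -0.53, 0.467, -0.468]
wrist_force: [-1.3, -0.6, 6.0]
grip_width: 0.175
```

Run:
```python
from h import *
s,p,r=pose();print(s['t'],p,s['grip_width'],s['wrist_force'])
im=vision.snapshot('wrist');cv2.imwrite('pics/w17.png',im[:,:,::-1])
```

```text
26.8333 [0.6715009  0.01203235 0.00832694] 0.17517043713199237 [-1.33031632 -0.62273538  6.01456424]
```

View pics/w17.png

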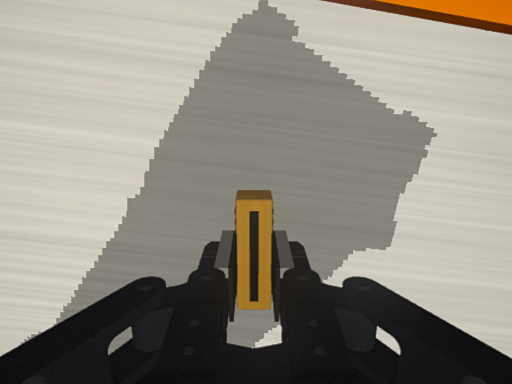

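>>> drive_tool(
  slide=[
    [0,-0.5,0],
    [0,-2,0],
    [0,-5,0],
    [0,-9,0],
    [0,-13,0],
    [0,-15,0],
    [0,-15,0],
  ],
  twist=[
    [0,0,0],
    [0,0,0],
    [0,0,0],
    [0,0,0],
    [0,0,0],
    [0,0,0],
    [0,0,0],
  ],
  hand=[-0.9,-0.9,-0.9,-0.9,-0.9,-0.9,-0.9],
)

```text
t: 27.47
eef_pos: [0.6737, 0.0111, 0.1643]
eef_rot: [0.532, -0.528, 0.465, -0.47]
wrist_force: [0.6, 0.0, -0.7]
grip_width: 0.177
```

Run:
```python
from h import *
s,p,r=pose();print(s['t'],p,s['grip_width'],s['wrist_force'])
to([.5504,-.2348,.10],-99.5)
```

```text
27.4667 [0.6736933  0.01105578 0.16431234] 0.17747183495568694 [ 0.62618075  0.00870607 -0.72806857]
slide [ 22.85   6.32 -15.36] twist [-0.009  0.291 -0.   ] deg 16.7
```

>>> drive_tool(
  slide=[
    [2.5,0,-2],
    [5.5,0,-4],
    [9,0,-6],
    [12.5,0,-8.5],
    [16,1,-11],
    [19,2,-13],
    [21.5,4,-14.5],
    [22.9,5.5,-15.4],
    [22.9,6.2,-15.4],
    [22.9,6.2,-15.4],
  ],
  twist=[
    [0,0.05,0],
    [0,0.1,0],
    [0,0.15,0],
    [0,0.2,0],
    [0,0.25,0],
    [0,0.291,0],
    [0,0.291,0],
    [0,0.291,0],
    [0,0.291,0],
    [0,0.291,0],
  ],
  hand=[-0.9,-0.9,-0.9,-0.9,-0.9,-0.9,-0.9,-0.9,-0.9,-0.9],
)

```text
t: 28.3
eef_pos: [0.5453, -0.2346, 0.0943]
eef_rot: [0.456, -0.457, 0.541, -0.539]
wrist_force: [0.6, 0.6, -0.5]
grip_width: 0.177
```

>>> drive_tool(
  slide=[
    [0,0,0],
    [0,0,0],
  ],
  twist=[
    [0,0,0],
    [0,0,0],
  ],
  hand=[-0.9,-0.9],
)

```text
t: 28.47
eef_pos: [0.5479, -0.2332, 0.096]
eef_rot: [-0.458, 0.457, -0.539, 0.539]
wrist_force: [-0.3, 0.9, -0.8]
grip_width: 0.175
```

Run:
```python
from h import *
s,p,r=pose();print(s['t'],p,s['q'].round(2),s['wrist_force'])
im=vision.snapshot('wrist');cv2.imwrite('pics/w18.png',im[:,:,::-1])
to([.5504,-.2348,.0553],-99.5)
```

```text
28.4667 [ 0.54792438 -0.23315634  0.09604858] [-0.24  0.66  0.85  1.84 -0.62  0.92 -0.84] [-0.31049246  0.87489251 -0.75056051]
slide [0.13 4.09 0.25] twist [-0.001  0.003 -0.   ] deg 0.2
```

View pics/w18.png

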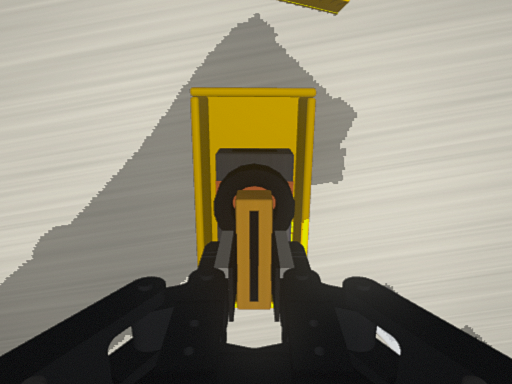

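>>> drive_tool(
  slide=[
    [0.1,1,0.25],
    [0.1,2,0.25],
    [0.1,2.8,0.25],
    [0.1,3.2,0.25],
    [0.1,3.2,0.25],
    [0.1,3.2,0.25],
    [0.1,3.2,0.25],
  ],
  twist=[
    [0,0,0],
    [0,0,0],
    [0,0,0],
    [0,0,0],
    [0,0,0],
    [0,0,0],
    [0,0,0],
  ],
  hand=[-0.9,-0.9,-0.9,-0.9,-0.9,-0.9,-0.9],
)

```text
t: 29.1
eef_pos: [0.5492, -0.236, 0.0636]
eef_rot: [-0.457, 0.457, -0.54, 0.54]
wrist_force: [-0.8, 1.0, -0.7]
grip_width: 0.173
```

Run:
```python
from h import *
s,p,r=pose();print(s['t'],p,s['q'].round(2),s['wrist_force'])
to([.5508,-.2348,.0553],-99.5)
```

```text
29.1 [ 0.5492165  -0.23600013  0.06362852] [-0.21  0.71  0.81  1.86 -0.66  0.87 -0.8 ] [-0.82539914  1.02812933 -0.73059383]
slide [-0.14  0.83  0.14] twist [-0.  0.  0.] deg 0.0
```

>>> drive_tool(
  slide=[
    [-0.1,0.25,0.12],
    [-0.1,0.45,0.12],
    [-0.1,0.6,0.12],
    [-0.1,0.7,0.12],
    [-0.1,0.75,0.12],
    [-0.1,0.78,0.12],
    [-0.1,0.78,0.12],
  ],
  twist=[
    [0,0,0],
    [0,0,0],
    [0,0,0],
    [0,0,0],
    [0,0,0],
    [0,0,0],
    [0,0,0],
  ],
  hand=[-0.9,-0.9,-0.9,-0.9,-0.9,-0.9,-0.9],
)

```text
t: 29.68
eef_pos: [0.5505, -0.235, 0.0556]
eef_rot: [0.457, -0.457, 0.54, -0.54]
wrist_force: [0.3, -0.4, -0.2]
grip_width: 0.179
```

Run:
```python
from h import *
s,p,r=pose();print(s['t'],p,s['q'].round(2),s['wrist_force'])
to([.5508,-.2348,.0553],-99.5)
```

```text
29.6833 [ 0.55047875 -0.23498844  0.05564255] [-0.21  0.72  0.8   1.86 -0.67  0.86 -0.8 ] [ 0.34614066 -0.40279308 -0.18061319]
slide [-0.02  0.03  0.03] twist [ 0.  0. -0.] deg 0.0
```

>>> drive_tool(
  slide=[
    [0,0.04,0],
    [0,0.07,0],
    [0,0.07,0],
  ],
  twist=[
    [0,0,0],
    [0,0,0],
    [0,0,0],
  ],
  hand=[-0.9,-0.9,-0.9],
)

```text
t: 29.93
eef_pos: [0.5506, -0.235, 0.0553]
eef_rot: [-0.457, 0.457, -0.54, 0.54]
wrist_force: [-0.7, -0.1, 4.0]
grip_width: 0.176
```

Contact at about 4–5 N. Releasing slowly.

>>> drive_tool(
  slide=[
    [0,-0.02,0],
    [0,-0.04,0],
    [0,-0.04,0],
    [0,-0.04,0],
    [0,-0.04,0],
  ],
  twist=[
    [0,0,0],
    [0,0,0],
    [0,0,0],
    [0,0,0],
    [0,0,0],
  ],
  hand=[-0.5,-0.3,-0.2,-0.2,-0.2],
)

```text
t: 30.35
eef_pos: [0.5505, -0.2349, 0.0553]
eef_rot: [0.457, -0.457, 0.54, -0.54]
wrist_force: [0.1, 0.5, 0.2]
grip_width: 0.396
```

>>> drive_tool(
  slide=[
    [0,-1,0],
    [0,-3,0],
    [0,-6,0],
    [0,-10,-1],
    [0,-13,-4],
    [0,-15,-7],
    [0,-15,-7],
    [0,-15,-7],
    [0,-15,-7],
  ],
  twist=[
    [0,0,0],
    [0,0,0],
    [0,0,0],
    [0,0,0],
    [0,0,0],
    [0,0,0],
    [0,0,0],
    [0,0,0],
    [0,0,0],
  ],
  hand=[-0.2,-0.2,-0.2,-0.2,-0.2,-0.2,-0.2,-0.2,-0.2],
)

```text
t: 31.1
eef_pos: [0.482, -0.223, 0.2059]
eef_rot: [-0.458, 0.457, -0.539, 0.54]
wrist_force: [0.4, 1.1, -0.8]
grip_width: 0.398
```

Run:
```python
from h import *
C=cal('wrist');im=vision.snapshot('wrist');cv2.imwrite('pics/w19.png',im[:,:,::-1])
s,p,r=pose();print(s['t'],p,s['wrist_force'])
for d in nets.trace('connector','wrist')[:2]: print(d['score'],mask_rect(C,d['mask'],.063))
for n in ('transformer','toroid','connector'): print(n,[(d['score'],d['at'].round(4) if hasattr(d['at'],'round') else d['at']) for d in nets.spot_point(n,'wrist')[:3]])
cv2.imwrite('pics/w19r.png',np.hstack([rect(C,im[:,:,::-1],.063,.552,-.235,.08,2500),rect(C,im[:,:,::-1],.047,.552,-.235,.08,2500)]))
a=vision.snapshot('scene');b=vision.snapshot('side')
cv2.imwrite('pics/c19.png',a[:,:,::-1])
K=cal('side');u=K[0]@(K[1]@np.array([.551,-.235,.03])+K[2]);u=(u[:2]/u[2]).astype(int);print(u)
cv2.imwrite('pics/s19.png',cv2.resize(b[u[1]-40:u[1]+40,u[0]-50:u[0]+50,::-1],(800,600),interpolation=cv2.INTER_CUBIC))
```

```text
31.15 [ 0.48206051 -0.22299063  0.20532269] [ 0.19981134 -0.13753722 -0.25677761]
0.73 ((550.2, -236.3), (52.8, 16.1), -8.9)
0.51 ((553.1, -220.4), (41.7, 15.6), -9.9)
transformer [(0.9, [0.5519, -0.2341, 0.009])]
toroid [(0.95, [0.5519, -0.2328, 0.028]), (0.81, [0.3621, 0.0107, 0.0004])]
connector [(0.75, [0.5484, -0.2336, 0.046])]
[274 154]
```

View pics/w19r.png

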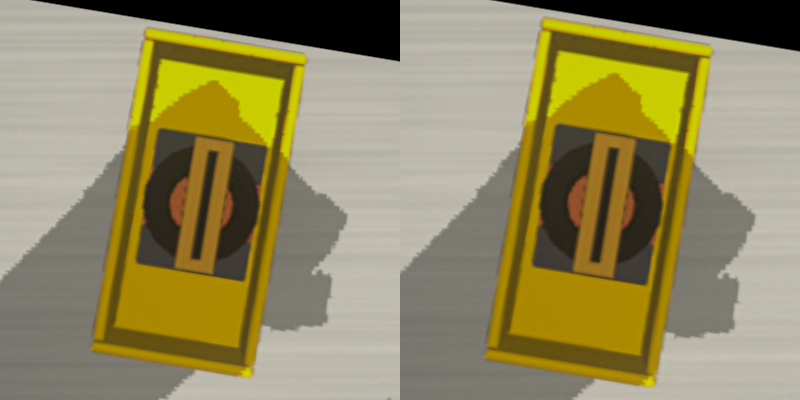

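View pics/s19.png

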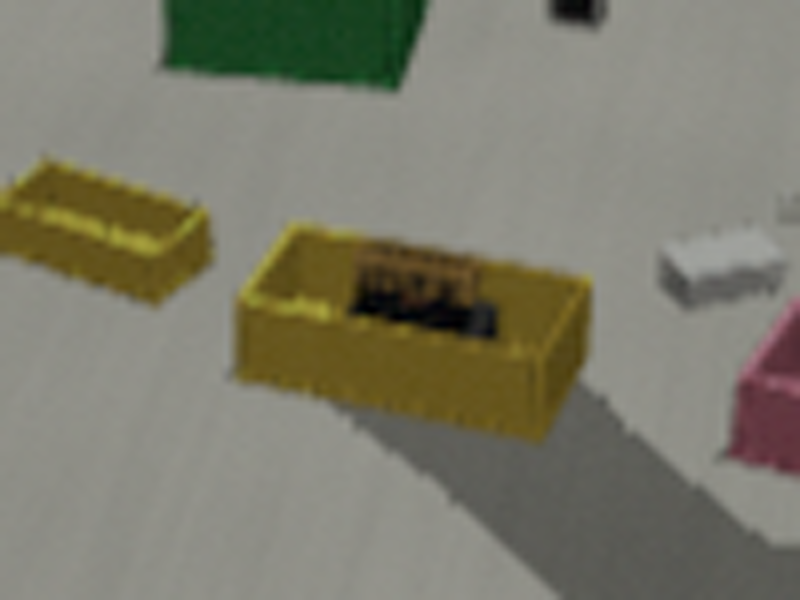

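View pics/c19.png

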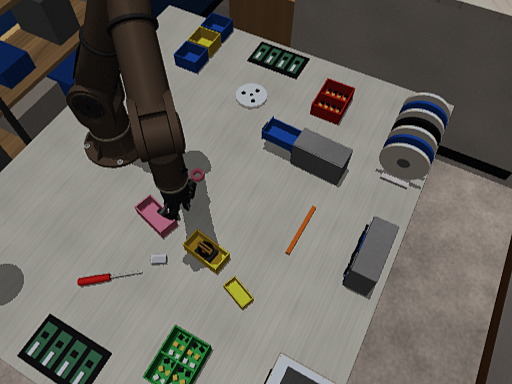

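```bash
python3 -c "
from plant import ticket;print(ticket.sign_off())"
```

```text
the job is handed in; nothing more can be done
None
```

The stack is packed in the larger yellow box and the job was handed in at about 31 s; the sign-off reported no verdict.

**What I did:**
- **Transformer:** I lifted it out of the drawer across its 50 mm width and set it flat on the bare shelf. I let go and took it again by its two ends. Then I lowered it to the middle of the box floor.
- **Toroid:** I set the black toroid flat on the transformer.
- **Connector:** I laid the gold connector level across the toroid, along the box's long side.
- **Contact:** Each part was lowered in small steps until the wrist force showed contact, about 5–10 N, and released only then.

**Last checks:**

| Item | x (mm) | y (mm) |
|---|---|---|
| Box centre | 551 | -234.6 |
| Transformer | 550.1 | -235.2 |
| Toroid | 550.4 | -234.8 |
| Connector | 550.2 | -236.3 |

- All three parts are within about 2 mm of the box centre, and the long axes of the transformer and connector match the box to about half a degree.
- The network's position estimates for the parts in the final wrist picture differ from these by 2–4 mm, which is within its stated error.
- In the last scene picture the spacer, tube, driver, reel and look-alikes are where they started. The gripper was clear in the air, with almost no force on the wrist.

No check failed. I compared the bystanders by eye in the overview only and did not measure them.

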